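# Pack the reptile clinic's sample courier case

## Robot

A 6-joint arm with a two-finger parallel gripper is mounted at the origin on the work surface. World frame = base frame: x ahead of the robot, y to its left, z up, the work surface at z = 0. Lengths are in m, angles in rad, forces in N, time in s.
With the tool pointing down it reaches from about 0.3 to 0.825 m from the base axis. Payload 5.4 kg.
Tool frame: the origin (TCP) lies at the centre of the arm's flange, where the gripper is bolted on; the fingertips stand 190 mm ahead of it and the grasp point (between the pads) lies 171 mm ahead of it; z points along the fingers, y is the direction in which the jaws open and shut (so a half turn about z gives the same grasp; the last joint's range is limited). The gripper opens to 92 mm and grips with 3 to 60 N. Pads are 20 mm wide; open, the fingers measure 128 mm over their backs; the gripper's body (75 mm by 189 mm) begins 69 mm behind the grasp point.
Start: joints at [1.127, 0.158, 1.597, -0, 1.386, -0.21], TCP at [0.133, 0.559, 0.405] pointing down, gripper open.
Joint ranges: [-2.91, 2.91], [-0.94, 2.29], [0.18, 2.7], [-1.29, 4.43], [0.17, 2.64], [-3, 3]. Speed limits (rad/s): [2.57, 2.57, 3.14, 3.14, 3.14, 3.14].

## Interface

Orientations are given as a unit quaternion [x, y, z, w].
In Python, from station import bot gives the robot as it stands.
- The arm moves only by the tool play_rows, never from a script. Its argument "deltas" is a list of rows, each a list of 3 entries, a list of its own where there are three numbers: the turn, a rotation vector about the tool's x, y, z in degrees, then the shift along the tool's x, y, z in cm, then the opening, from 0 (shut) to 1 (fully open). In form: [[[wx, wy, wz], [tx, ty, tz], gripper], ...]. A call has 1 to 10 rows; each row is the pose to reach, as a shift and turn from the pose measured when the call began, along the tool's axes at that moment; what a row does not reach only later rows make up. A row lasts 1/12 s, in which the tool goes at most 41.7 mm and 7.16 degrees, less where a joint would pass 70% of its speed; a pose out of reach is approached as far as the arm can. A call with a gripper value outside its range is refused whole. The fingers move at their own pace and stop on an object; "newtons" is the grip in N (left out, the last holds). Time passes only in rows, so rows that repeat a pose let the fingers close. It gives the time, the measured TCP pose, the force and the opening at its end, in the units of the state.
- bot.get_state(): the state, without advancing time (a new reading comes with each control period).
- bot.capture(name): name is "scene" or "top" or "wrist"; returns a dict with "frame" (420x560x3 uint8, red, green, blue), "K" (3x3 intrinsics, pixels), "k1" (the pictures are not rectified: a ray, as slopes to the right and down, at radius r is drawn at 1 + k1 r^2 times it, then the intrinsics apply), "R" (3x3) and "t" (3): a world point X has camera coordinates R X + t. Camera axes: x right, y down, z forward; pixel columns grow to the right and rows downward; lengths in m; the calibration is good to about 2 mm. A picture is of the moment at which its call begins. There is no depth.
- bot.finish_job(): hands the job in, once; it reports no verdict.
The state is a dict: "clock": time; "joints": joint angles; "dq": joint speeds; "tau": joint torques, N m; "tool_pos": TCP position; "ee_rot": TCP orientation; "ft_force": force on the tool from outside, world axes, zero at the start; "wrist_torque": the same for the moment, N m; "grip_width": opening from 0.0 (shut) to 1.0 (fully open).
Only numpy, scipy, OpenCV 4.12 (cv2) and the standard library are available. Lean on these libraries where they do the work, as an engineer would, in place of code of your own. Each camera call takes 0.05 s, during which the arm holds its last target. There are 200 camera calls.

## Task

Pack the sample courier case for collection: press the orange pad on its lid until the touch latch clicks, then keep hold of the lid's spring with your finger so that it comes up gently, never flying open, until it stands fully open. Stand all the blue-capped sample pots upright in the channel between the two supports, then lay the retaining bar over them, flat on both supports between their cheeks, and push a red-headed lock pin fully home through the bar into the support at each end. Leave the lid open and everything else on the bench undisturbed.

Things in the scene. Friction and masses are not known exactly. Their poses are not given: they have to be found in the camera images.
- case: Sample courier case: beige base 210 (x, depth) x 364 (y, length) x 95 mm high, fixed to the bench, walls and floor 6 mm. Origin: centre of its underside; -x is its front (robot side), z up. Inside: pot channel along y, a black support at each end (inner faces of the end walls at y = +-176 mm), and behind the channel, x = +46 to +92 mm, a flat blue cold pack whose top is 22 mm up
- channel (a point): Middle of the pot channel's floor: case x = -20, y = 0, z = 6 mm; the case's axes. The channel runs along y between two aluminium rails 15 mm high, inner faces 56 mm apart, and is free from y = -141 to +141 mm between the supports
- seat_left (a point): Seat centre of the support at the case's +y end (case x = -20, y = +158, z = 80 mm; the case's axes): a level seat 50 x 34 mm between two orange cheeks, 12 mm higher, that leave a slot 32 mm wide in x for the bar; through its middle a vertical 14 mm square hole, 74 mm deep
- seat_right (a point): The same at the case's -y end (case x = -20, y = -158, z = 80 mm)
- lid_hinge (a point): Middle of the lid's hinge axis, on the top edge of the case's rear wall: case x = +105, y = 0, z = 95 mm; the axis runs along the case's y. The open lid stands upright above it, from 125 mm behind the channel's centre line, up to 305 mm above the bench: pass over or in front of it
- lid (a joint): Lid angle, rad: 0 shut and latched, grows as its front swings up and back, stop at 1.55 (upright, fully open). Pressed down, the touch latch clicks by about -0.02 (4 mm at the pad, 3 to 6 N; firm stop at -0.028); let go, a spring (0.3 to 0.5 N m) throws it open at some 4 rad/s unless something stays in its way, then holds it open. A shorter press does not unlatch it. It does not relatch
- latch (a joint): Travel of the touch latch's pawl in the housing at the case's front, m: 0 while it holds the lid, 0.025 once it has clicked free
- lid_pad (a point): Centre of the orange press pad (44 x 70 mm, flush) on the outside of the dark lid, front middle, 175 mm in front of the hinge axis; the lid's outer face is 32 mm above the hinge axis when shut (127 mm above the bench). Moves with the lid, z its outward normal. The lid is an upturned tray 210 x 364 x 32 mm, 0.45 kg
- bar: Retaining bar: strip 26 (x) x 346 (y) x 8 mm (z), 0.25 kg, a 14 mm square hole 158 mm from the middle at each end, and at its middle a black grip block 18 (x) x 24 (y) mm standing 32 mm above the strip. Origin: centre of its underside, z up. Starts flat on the bench; may be laid either way round
- pin_block: White holder block for the pins, 45 x 130 x 50 mm high, fixed; origin at the centre of its underside; 12 mm pin holes at its y = +-37 mm
- pin0: Lock pin: 8 mm steel shank, 44 mm long, foot tapered, under a red round head 24 mm across, 28 mm tall. Origin: centre of the foot, z towards the head. Starts upright in the pin block, head resting on it, foot 6 mm above the bench. Fully home in the case its head rests on the bar, foot 44 mm above the case's origin. Either pin fits either end
- pin1: Lock pin: 8 mm steel shank, 44 mm long, foot tapered, under a red round head 24 mm across, 28 mm tall. Origin: centre of the foot, z towards the head. Starts upright in the pin block, head resting on it, foot 6 mm above the bench. Fully home in the case its head rests on the bar, foot 44 mm above the case's origin. Either pin fits either end
- pot0: Sample pot: white with a weighted grey foot, blue screw cap (18 mm tall), 44 mm across, 64 mm high, about 0.09 kg; origin at the centre of its underside, z up. May be absent
- pot1: Sample pot: white with a weighted grey foot, blue screw cap (18 mm tall), 44 mm across, 64 mm high, about 0.09 kg; origin at the centre of its underside, z up. May be absent
- pot2: Sample pot: white with a weighted grey foot, blue screw cap (18 mm tall), 44 mm across, 64 mm high, about 0.09 kg; origin at the centre of its underside, z up. May be absent
- pot3: Sample pot: white with a weighted grey foot, blue screw cap (18 mm tall), 44 mm across, 64 mm high, about 0.09 kg; origin at the centre of its underside, z up. May be absent
- jar: Supplement jar with a green cap, 60 mm across, 85 mm high; leave alone
- bottle: Disinfectant bottle, green, white cap, 60 mm across, 105 mm high; leave alone
- bowl: Steel feed bowl, 100 mm across, 35 mm high; leave alone
There are look-alikes about, which are no part of the job. What is shaped like the pin_block but pink or purple is not meant.

How it is judged:
On the way, in this order (a step that is already met when the one before it is completed fails the run):
1. the lid is pressed down until the latch clicks (value of joint latch above 0.015 m), for 0.05 s.
2. the lid stands fully open (value of joint lid above 1.45 rad), for 0.2 s.
3. all the pots stand upright in the channel (x of pot0 in the frame of case between -0.032 and -0.008 m and y of pot0 in the frame of case between -0.13 and 0.13 m and z of pot0 in the frame of case between 0 and 0.012 m and angle between each of pot0, pot1, pot2, pot3's own z axis and vertical below 0.15 rad and x of pot1 in the frame of case between -0.032 and -0.008 m and y of pot1 in the frame of case between -0.13 and 0.13 m and z of pot1 in the frame of case between 0 and 0.012 m and x of pot2 in the frame of case between -0.032 and -0.008 m and y of pot2 in the frame of case between -0.13 and 0.13 m and z of pot2 in the frame of case between 0 and 0.012 m and x of pot3 in the frame of case between -0.032 and -0.008 m and y of pot3 in the frame of case between -0.13 and 0.13 m and z of pot3 in the frame of case between 0 and 0.012 m), for 0.2 s.
4. the bar lies flat on both supports (x of bar in the frame of case between -0.026 and -0.014 m and y of bar in the frame of case between -0.007 and 0.007 m and z of bar in the frame of case between 0.076 and 0.084 m and angle between bar's own z axis and vertical below 0.04 rad and angle between the y axis of bar and the y axis of case, either way round below 0.05 rad), for 0.2 s.
5. both pins are fully home ((((horizontal distance between pin0 and seat_left below 0.009 m and z of pin0 in the frame of case between 0.03 and 0.049 m and angle between pin0's own z axis and vertical below 0.2 rad) and (horizontal distance between pin1 and seat_right below 0.009 m and z of pin1 in the frame of case between 0.03 and 0.049 m and angle between pin1's own z axis and vertical below 0.2 rad)) or ((horizontal distance between pin0 and seat_right below 0.009 m and z of pin0 in the frame of case between 0.03 and 0.049 m and angle between pin0's own z axis and vertical below 0.2 rad) and (horizontal distance between pin1 and seat_left below 0.009 m and z of pin1 in the frame of case between 0.03 and 0.049 m and angle between pin1's own z axis and vertical below 0.2 rad)))), for 0.2 s.
At the end, for the whole second after the job is handed in: lid open past 1.45 rad; every pot upright (0.15 rad) on the channel floor; the bar flat on both seats (4 mm in height, 6 mm across, 7 mm endways); a pin home at each end (foot under 49 mm above the case's underside, within 9 mm of the hole); all at rest (all of step 3 and all of step 4 and value of joint lid above 1.45 rad and (((horizontal distance between pin0 and seat_left below 0.009 m and z of pin0 in the frame of case between 0.03 and 0.049 m and angle between pin0's own z axis and vertical below 0.2 rad) and (horizontal distance between pin1 and seat_right below 0.009 m and z of pin1 in the frame of case between 0.03 and 0.049 m and angle between pin1's own z axis and vertical below 0.2 rad)) or ((horizontal distance between pin0 and seat_right below 0.009 m and z of pin0 in the frame of case between 0.03 and 0.049 m and angle between pin0's own z axis and vertical below 0.2 rad) and (horizontal distance between pin1 and seat_left below 0.009 m and z of pin1 in the frame of case between 0.03 and 0.049 m and angle between pin1's own z axis and vertical below 0.2 rad))) and linear speed of each of pot0, pot1, pot2, pot3, bar, pin0, pin1 below 0.02 m/s); the robot touches nothing.
It fails at once if the lid flies open (faster than 2 rad/s) (velocity of joint lid above 2 rad/s).
It fails at once if a bystander is shifted by more than 3 cm or tipped (distance of any of jar, bottle, bowl from where it was at the start of the episode above 0.03 m or angle between any of jar, bottle, bowl's own z axis and vertical above 0.6 rad).
Of pot0, pot1, pot2, pot3 only 2 to 4 are there at a start; the rules pass over those that are not, and their reading is None.
At some moment in a run one of pot0, pot1, pot2, pot3 may be knocked a few centimetres aside while the robot is not near it.
It also fails if it takes over 210 s, if anything falls off the work surface, if the arm or the gripper's body presses on something with over 40 N, if the wrist force passes 120 N, or if a joint passes its speed limit or range.

## Working session

There is one attempt and no reset: what is moved stays moved. The work goes in short steps, Python scripts to look and compute and a tool call to move; the robot and the scene stay as the last step left them, time stands still between calls to the robot, and variables do not carry over. Pictures are saved under pics/ and viewed, about 12 in all and at most 16, crops included, and the job is handed in when it is done.

Besides the shell and the picture viewer there is one more tool, called after "Request:" by a JSON object that holds its "op" and its "data". play_rows: Moves the arm, as the interface text tells. Its arguments: {"type":"object","properties":{"deltas":{"type":"array"},"newtons":{"type":"number"}},"required":["deltas"]}

```bash
ls; mkdir -p pics; cat > h.py <<'E'
import numpy as np, cv2, sys
from station import bot
from scipy.spatial.transform import Rotation as Rn
def cap(n,save=None):
    c=bot.capture(n); 
    if save: cv2.imwrite('pics/'+save+'.png',c['frame'][:,:,::-1])
    return c
def ray(c,u,v):
    K=c['K'];d=np.array([(u-K[0][2])/K[0][0],(v-K[1][2])/K[1][1]]);p=d.copy()
    for _ in range(20): p=d/(1+c['k1']*(p@p))
    R=np.array(c['R']);t=np.array(c['t'])
    return -R.T@t, R.T@np.array([p[0],p[1],1])
def onz(c,u,v,z):
    o,d=ray(c,u,v);return o+d*(z-o[2])/d[2]
def proj(c,X):
    p=np.array(c['R'])@np.array(X)+np.array(c['t']);p=p[:2]/p[2];p=p*(1+c['k1']*(p@p))
    K=c['K'];return np.array([K[0][0]*p[0]+K[0][2],K[1][1]*p[1]+K[1][2]])
E
python3 - <<'E'
from h import *
s=bot.get_state();print(s)
for n in('scene','top','wrist'):
    c=cap(n,n+'0');o,_=ray(c,280,210);print(n,o,onz(c,280,210,0),c['k1'],c['K'][0][0])
E
```

```text
pics
{'clock': 0.0, 'joints': array([ 1.12689596e+00,  1.59063518e-01,  1.59820395e+00, -2.73549462e-05,
        1.38621385e+00, -2.10123593e-01]), 'dq': array([-0.00045042,  0.0011104 ,  0.00085186,  0.00026056,  0.00063596,
       -0.00083804]), 'tau': array([ 2.66068776e-05, -3.85572767e+01, -3.22105908e+01,  7.01742782e-02,
        3.78656003e-02, -1.73138687e-04]), 'tool_pos': array([0.13311832, 0.55909879, 0.40372463]), 'ee_rot': array([ 1.16619840e-01,  9.93176178e-01, -8.98606870e-04, -2.90603182e-04]), 'ft_force': array([ 0.32857743, -0.84193456, -0.37297851]), 'wrist_torque': array([ 0.01815602, -0.00456374,  0.0567552 ]), 'grip_width': 1.0010564608071464}
scene [ 1.27665793 -0.53138509  1.17028184] [0.42371746 0.01550989 0.        ] 0.010556508646990611 415.0997164771581
top [ 0.32505181 -0.08231055  1.74124649] [ 0.46051646 -0.04937705  0.        ] -0.11168579649857108 483.3084231633529
wrist [0.05207375 0.57933049 0.38393521] [0.169811   0.55443878 0.        ] -0.035970264092997056 291.57846318908133
```

View pics/scene0.png

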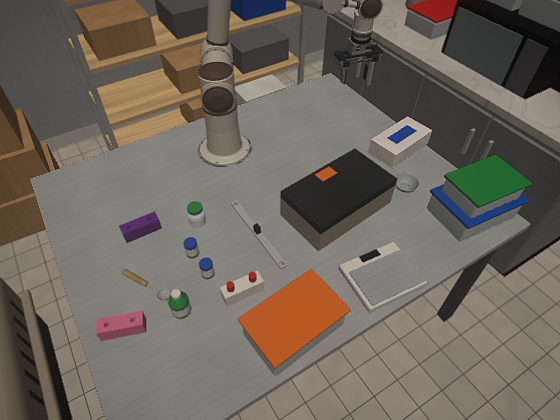

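View pics/top0.png

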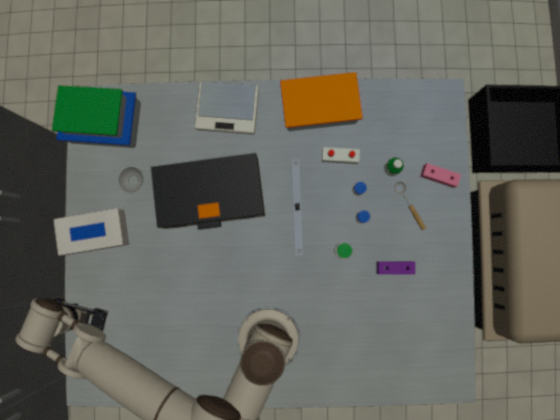

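Scene shows the shut case (pad near (326,173)), the bar, two blue-capped pots, and the white pin block with two red heads. In the top view: pad (208,211), bar (297,207), pots (360,188) and (363,216), pins (331,153) and (352,154). I'll measure these.

```bash
cat >> h.py <<'E'
def blobs(c,lo,hi,mina=15,dbg=True):
    h=cv2.cvtColor(c['frame'],cv2.COLOR_RGB2HSV)
    m=cv2.inRange(h,np.array(lo),np.array(hi))
    if lo[0]==0 and hi[0]<12: m|=cv2.inRange(h,np.array((172,)+tuple(lo[1:])),np.array((180,)+tuple(hi[1:])))
    n,l,st,ce=cv2.connectedComponentsWithStats(m)
    return m,[(ce[i],st[i]) for i in range(1,n) if st[i][4]>=mina],l
E
python3 - <<'E'
from h import *
s=cap('scene');t=cap('top')
def tri(c1,p1,c2,p2):
    o1,d1=ray(c1,*p1);o2,d2=ray(c2,*p2);A=np.c_[d1,-d2];k=np.linalg.lstsq(A,o2-o1,rcond=None)[0]
    a=o1+k[0]*d1;b=o2+k[1]*d2;return (a+b)/2,np.linalg.norm(a-b)
for nm,lo,hi,z in(('blue',(105,120,60),(125,255,255),.064),('red',(0,150,90),(8,255,255),.078),('orange',(9,180,120),(18,255,255),.127),('green',(50,100,40),(80,255,255),.085)):
    for n,c in(('top',t),('scene',s)):
        for ce,st in blobs(c,lo,hi,12)[1]: print(nm,n,ce.round(1),st,onz(c,*ce,z).round(4))
g=cv2.cvtColor(t['frame'],cv2.COLOR_RGB2HSV)
# lid
m=cv2.inRange(t['frame'],(0,0,0),(60,60,60));m[:140]=0;m[240:]=0;m[:,:140]=0;m[:,275:]=0
m=cv2.morphologyEx(m,cv2.MORPH_CLOSE,np.ones((15,15)))
m=cv2.morphologyEx(m,cv2.MORPH_OPEN,np.ones((25,25)))
cs=max(cv2.findContours(m,0,2)[0],key=cv2.contourArea);b=cv2.boxPoints(cv2.minAreaRect(cs));
P=np.array([onz(t,*p,.127) for p in b]);print('lid',b.round(1),P.round(4),P.mean(0),np.linalg.norm(np.diff(P,axis=0),axis=1))
# bar
print(g[180,297],g[180,285],g[240,298],g[150:260:10,290:305,2][3])
E
python3 - <<'E'
import cv2
a=cv2.imread('pics/top0.png')[140:270,140:460]
cv2.imwrite('pics/c1.png',cv2.resize(a,None,fx=2.5,fy=2.5,interpolation=2))
E
```

```text
blue top [108.2 127.8] [ 56  92  80  53 989] [0.7633 0.564  0.064 ]
blue top [359.8 187.5] [354 182  12  12 110] [ 0.5298 -0.3311  0.064 ]
blue top [363.3 216.1] [358 211  12  11 108] [ 0.4294 -0.3405  0.064 ]
blue top [ 87.3 231.4] [ 70 223  35  18 430] [0.3912 0.6352 0.064 ]
blue scene [255.7   7.3] [231   0  55  20 807] [-1.0051  0.734   0.064 ]
blue scene [401.6 134. ] [388 125  29  19 233] [0.3805 0.6414 0.064 ]
blue scene [475.3 208.4] [431 185  98  44 981] [0.8235 0.5738 0.064 ]
blue scene [189.7 243.2] [184 237  13  13 125] [ 0.437  -0.3447  0.064 ]
blue scene [205.4 263.9] [199 258  13  13 139] [ 0.5376 -0.3355  0.064 ]
red top [330.8 152.4] [329 150   5   6  23] [ 0.653  -0.2311  0.078 ]
red top [351.7 153.7] [350 151   5   6  22] [ 0.6472 -0.304   0.078 ]
red scene [435.1   8.7] [407   0  50  22 731] [-0.383  1.615  0.078]
red scene [252.  276.4] [249 272   7  10  60] [ 0.6629 -0.236   0.078 ]
red scene [229.9 286.4] [227 282   7  10  59] [ 0.6584 -0.3094  0.078 ]
orange top [320.6  99.4] [ 281   73   81   54 3548] [ 0.8282 -0.1968  0.127 ]
orange top [208.3 210.1] [198 20
[... 267 characters left out ...]
en top [392.9 166.7] [387 158  16  16 120] [ 0.5982 -0.4456  0.085 ]
green top [344.2 250.2] [337 243  15  15 168] [ 0.3123 -0.2686  0.085 ]
green scene [487.1 180.3] [ 444  155   88   53 2501] [0.7608 0.6976 0.085 ]
green scene [194.3 207.8] [187 202  15  13 155] [ 0.3209 -0.2729  0.085 ]
green scene [178.5 302.7] [169 292  19  19 221] [ 0.6321 -0.4625  0.085 ]
lid [[150.4 165.4]
 [257.  153.6]
 [264.3 220.1]
 [157.8 231.9]] [[0.611  0.3885 0.127 ]
 [0.6436 0.0233 0.127 ]
 [0.4177 0.0012 0.127 ]
 [0.3836 0.3618 0.127 ]] [0.5139894  0.19370074 0.127     ] [0.36660313 0.22701324 0.36229215]
[104  24 138] [ 90  13 120] [103  26 137] [120 121 126 136 137 138 137 138 138 134 123 117 119 119 119]
```

View pics/c1.png

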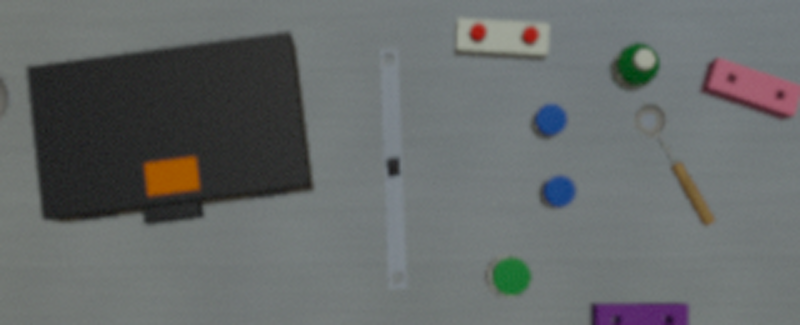

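```bash
cat >> h.py <<'E'
def go(x,y,z,yaw,off=.190,tilt=0):
    """delta (deg,cm) to bring point `off` ahead of TCP to x,y,z; yaw deg = tool-y heading from world +y"""
    s=bot.get_state();R=Rn.from_quat(s['ee_rot']);a=np.radians(yaw)
    ty=np.array([-np.sin(a),np.cos(a),0]);tz=np.array([0,0,-1.]);tx=np.cross(ty,tz)
    T=Rn.from_matrix(np.c_[tx,ty,tz])
    if tilt: T=T*Rn.from_rotvec([0,np.radians(tilt),0])
    p=np.array([x,y,z])-T.apply([0,0,off])
    d=R.inv().apply(p-s['tool_pos'])*100; w=(R.inv()*T).as_rotvec(degrees=True)
    print('t',round(s['clock'],2),'turn',w.round(2),'shift',d.round(2),'F',s['ft_force'].round(1),'g',round(s['grip_width'],3)); return w,d
CO=np.array([.523,.195]);CY=.089
def cw(x,y,z=0):
    c,s=np.cos(CY),np.sin(CY);return np.array([CO[0]+c*x-s*y,CO[1]+s*x+c*y,z])
E
python3 - <<'E'
from h import *
go(.454,.189,.25,5.1)
E
```

```text
t 0.25 turn [ -0.05  -0.02 -18.49] shift [-39.79 -28.59  -3.56] F [-0.4 -0.3  0.2] g 1.0
```

Request:
{"op": "play_rows", "data": {"deltas": [[[0,0,-18.5],[-39.8,-28.6,-3.6],0],[[0,0,-18.5],[-39.8,-28.6,-3.6],0],[[0,0,-18.5],[-39.8,-28.6,-3.6],0],[[0,0,-18.5],[-39.8,-28.6,-3.6],0],[[0,0,-18.5],[-39.8,-28.6,-3.6],0],[[0,0,-18.5],[-39.8,-28.6,-3.6],0],[[0,0,-18.5],[-39.8,-28.6,-3.6],0],[[0,0,-18.5],[-39.8,-28.6,-3.6],0],[[0,0,-18.5],[-39.8,-28.6,-3.6],0],[[0,0,-18.5],[-39.8,-28.6,-3.6],0]], "newtons": 20}}

```text
clock: 1.08
tool_pos: [0.4023, 0.2478, 0.4349]
ee_rot: [-0.044, 0.999, -0.0, 0.0]
ft_force: [0.9, 0.5, 0.5]
grip_width: 0.297
```

Request:
{"op": "play_rows", "data": {"deltas": [[[0,0,0],[0,0,0],0],[[0,0,0],[0,0,0],0],[[0,0,0],[0,0,0],0]]}}

```text
clock: 1.33
tool_pos: [0.402, 0.2481, 0.4347]
ee_rot: [-0.044, 0.999, -0.0, -0.0]
ft_force: [-0.0, -0.1, -1.1]
grip_width: 0.082
```

```bash
python3 - <<'E'
from h import *
go(.454,.189,.25,5.1)
w=cap('wrist','w1');t=cap('top')
for n,c in(('w',w),('t',t)):
  for ce,st in blobs(c,(6,170,90),(18,255,255),40)[1]: print(n,ce.round(1),st,onz(c,*ce,.127).round(4))
E
```

```text
t 1.33 turn [-0.   -0.04 -0.03] shift [-4.66 -6.34 -0.54] F [-0.  -0.1 -1.1] g 0.082
w [216.6 244.2] [ 184  226   66   39 2334] [0.4528 0.1882 0.127 ]
t [320.7  99.7] [ 281   73   81   55 3603] [ 0.8275 -0.1969  0.127 ]
t [210.4 209.1] [197 202  23  16 230] [0.4579 0.1822 0.127 ]
```

View pics/w1.png

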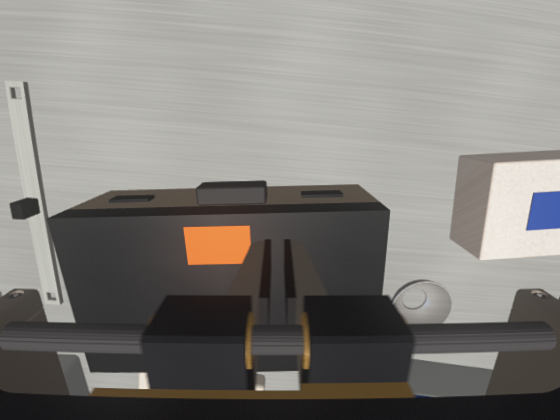

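The wrist view shows the orange pad at (217,244) and the front of the shut lid below it. The pad position agrees to within 2 mm, so I'll move to just above it.

Request:
{"op": "play_rows", "data": {"deltas": [[[0,0,0],[-4.7,-6.4,4],0],[[0,0,0],[-4.7,-6.4,4],0],[[0,0,0],[-4.7,-6.4,6],0],[[0,0,0],[-4.7,-6.4,8],0],[[0,0,0],[-4.7,-6.4,10],0],[[0,0,0],[-4.7,-6.4,10.7],0],[[0,0,0],[-4.7,-6.4,10.7],0]]}}

```text
clock: 2.02
tool_pos: [0.4525, 0.1904, 0.3256]
ee_rot: [-0.047, 0.999, -0.0, -0.003]
ft_force: [-0.8, -0.1, 0.6]
grip_width: 0.002
```

```bash
python3 - <<'E'
from h import *
go(.453,.188,.128,5.1)
E
```

```text
t 2.02 turn [-0.02 -0.3   0.24] shift [-0.03 -0.25  0.76] F [-0.8 -0.1  0.6] g 0.002
```

Request:
{"op": "play_rows", "data": {"deltas": [[[0,0,0],[0,-0.2,0.5],0],[[0,0,0],[0,-0.2,0.8],0],[[0,0,0],[0,-0.2,0.9],0],[[0,0,0],[0,-0.2,1.0],0],[[0,0,0],[0,-0.2,1.05],0],[[0,0,0],[0,-0.2,1.1],0],[[0,0,0],[0,-0.2,1.1],0]]}}

```text
clock: 2.6
tool_pos: [0.4526, 0.1888, 0.3159]
ee_rot: [-0.047, 0.999, 0.0, -0.003]
ft_force: [-4.3, 1.3, 5.6]
grip_width: 0.003
```

```bash
python3 - <<'E'
from h import *
go(.453,.188,.123,5.1)
E
```

```text
t 2.6 turn [ 0.02 -0.3   0.26] shift [-0.04 -0.09  0.29] F [-4.3  1.3  5.6] g 0.003
```

Request:
{"op": "play_rows", "data": {"deltas": [[[0,0,0],[0,0,0.15],0],[[0,0,0],[0,0,0.25],0],[[0,0,0],[0,0,0.3],0],[[0,0,0],[0,0,0.35],0],[[0,0,0],[0,0,0.35],0]]}}

```text
clock: 3.02
tool_pos: [0.4526, 0.1889, 0.3129]
ee_rot: [-0.047, 0.999, 0.0, -0.002]
ft_force: [-2.6, -0.8, 2.9]
grip_width: 0.005
```

```bash
python3 - <<'E'
from h import *
go(.453,.188,.123,5.1)
E
```

```text
t 3.02 turn [ 0.02 -0.26  0.27] shift [-0.03 -0.09 -0.01] F [-2.6 -0.8  2.9] g 0.005
```

Request:
{"op": "play_rows", "data": {"deltas": [[[0,0,0],[0,0,0.1],0],[[0,0,0],[0,0,0.2],0],[[0,0,0],[0,0,0.25],0],[[0,0,0],[0,0,0.25],0]]}}

```text
clock: 3.35
tool_pos: [0.4527, 0.189, 0.3119]
ee_rot: [-0.047, 0.999, -0.0, -0.002]
ft_force: [-7.3, -0.2, 13.5]
grip_width: 0.003
```

```bash
python3 - <<'E'
from h import *
go(.453,.188,.123,5.1)
# arc path in case frame, relative to shut pad contact: finger of half-thickness .010 in x, r along lid
E
```

```text
t 3.35 turn [ 0.01 -0.28  0.27] shift [-0.02 -0.1  -0.11] F [-7.3 -0.2 13.5] g 0.003
```

```bash
cat > arc.py <<'E'
from h import *
def tip(th):
    r=.185-.013*max(th,0)/1.55;h=.032
    return np.array([-r*np.cos(th)+h*np.sin(th)+.010, r*np.sin(th)+h*np.cos(th)+.095])
H=cw(.105,0)
s=bot.get_state();R=Rn.from_quat(s['ee_rot']);p=s['tool_pos']+R.apply([0,0,.19])
e=np.array([np.cos(CY),np.sin(CY)])
cur=np.array([(p[:2]-H[:2])@e,p[2]])
print('now',cur.round(4),'F',s['ft_force'].round(1))
if len(sys.argv)>3: cur=cur-np.array([float(sys.argv[3])/1e3,0])
print('contact th guess',min(np.arange(-.03,1.7,.005),key=lambda t:np.linalg.norm(tip(t)-cur)))
for k in range(10):
    th=float(sys.argv[1])+float(sys.argv[2])*k;d=tip(th)-cur
    print(round(th,3),(-d[0]*100).round(2),(-d[1]*100).round(2))
E
python3 arc.py 0.0 0.05
```

```text
now [-0.1765  0.1219] F [-7.3 -0.2 13.5]
contact th guess -0.03
0.0 -0.15 -0.51
0.05 -0.37 -1.43
0.1 -0.64 -2.33
0.15 -0.96 -3.22
0.2 -1.32 -4.09
0.25 -1.72 -4.93
0.3 -2.16 -5.76
0.35 -2.64 -6.56
0.4 -3.16 -7.33
0.45 -3.72 -8.07
```

Request:
{"op": "play_rows", "data": {"deltas": [[[0,0,0],[-0.1,0,-0.2],0],[[0,0,0],[-0.2,0,-0.6],0],[[0,0,0],[-0.3,0,-1.0],0],[[0,0,0],[-0.4,0,-1.4],0],[[0,0,0],[-0.5,0,-1.9],0],[[0,0,0],[-0.7,0,-2.3],0],[[0,0,0],[-0.8,0,-2.8],0],[[0,0,0],[-1.0,0,-3.2],0],[[0,0,0],[-1.15,0,-3.6],0],[[0,0,0],[-1.3,0,-4.1],0]]}}

```text
clock: 4.18
tool_pos: [0.4662, 0.1902, 0.3532]
ee_rot: [-0.047, 0.999, 0.0, -0.002]
ft_force: [1.1, 0.5, 2.2]
grip_width: 0.007
```

```bash
python3 arc.py 0.2 0.05; python3 - <<'E'
from h import *
c=cap('scene','s2');cv2.imwrite('pics/s2.png',cv2.resize(c['frame'][90:270,230:480,::-1],None,fx=3,fy=3))
E
```

```text
now [-0.1628  0.1632] F [1.1 0.5 2.2]
contact th guess 0.20500000000000004
0.2 0.05 0.05
0.25 -0.35 -0.8
0.3 -0.79 -1.63
0.35 -1.28 -2.43
0.4 -1.8 -3.2
0.45 -2.35 -3.94
0.5 -2.95 -4.65
0.55 -3.58 -5.33
0.6 -4.23 -5.98
0.65 -4.92 -6.59
```

View pics/s2.png

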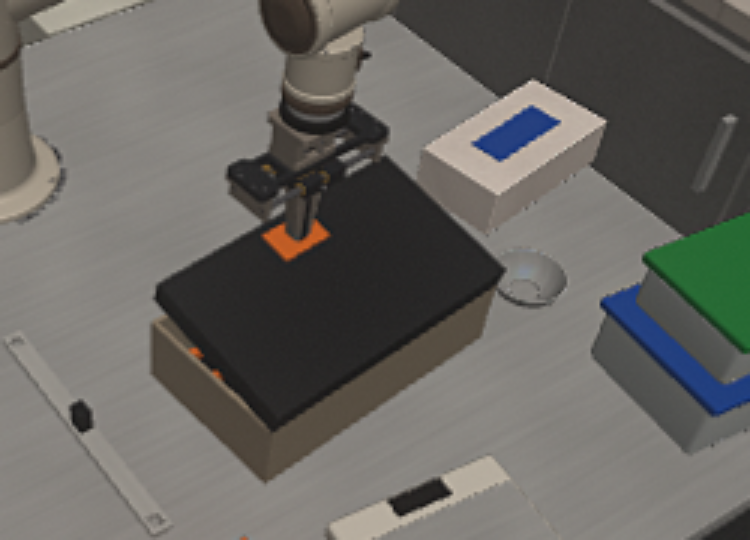

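The lid has come up about 0.2 rad and rests on the finger at crop (300,235), so the latch has clicked. I'll keep following it.

Request:
{"op": "play_rows", "data": {"deltas": [[[0,0,0],[-0.3,0,-0.7],0],[[0,0,0],[-0.7,0,-1.5],0],[[0,0,0],[-1.2,0,-2.3],0],[[0,0,0],[-1.7,0,-3.1],0],[[0,0,0],[-2.25,0,-3.85],0],[[0,0,0],[-2.85,0,-4.55],0],[[0,0,0],[-3.5,0,-5.25],0],[[0,0,0],[-4.15,0,-5.9],0],[[0,0,0],[-4.8,0,-6.5],0],[[0,0,0],[-5.2,0,-6.8],0]]}}

```text
clock: 5.07
tool_pos: [0.5197, 0.1952, 0.4238]
ee_rot: [-0.047, 0.999, 0.0, -0.0]
ft_force: [0.3, 0.5, 3.4]
grip_width: 0.009
```

```bash
python3 arc.py 0.65 0.05
```

```text
now [-0.1083  0.2338] F [0.3 0.5 3.4]
contact th guess 0.6900000000000002
0.65 0.53 0.46
0.7 -0.19 -0.11
0.75 -0.93 -0.65
0.8 -1.7 -1.14
0.85 -2.49 -1.6
0.9 -3.3 -2.01
0.95 -4.13 -2.38
1.0 -4.98 -2.71
1.05 -5.84 -3.0
1.1 -6.71 -3.24
```

Request:
{"op": "play_rows", "data": {"deltas": [[[0,0,0],[-0.6,0,-0.4],0],[[0,0,0],[-1.3,0,-0.9],0],[[0,0,0],[-2.1,0,-1.35],0],[[0,0,0],[-2.9,0,-1.8],0],[[0,0,0],[-3.7,0,-2.2],0],[[0,0,0],[-4.55,0,-2.55],0],[[0,0,0],[-5.4,0,-2.85],0],[[0,0,0],[-6.25,0,-3.1],0],[[0,0,0],[-6.7,0,-3.2],0],[[0,0,0],[-7.0,0,-3.3],0]]}}

```text
clock: 5.9
tool_pos: [0.5902, 0.2017, 0.457]
ee_rot: [-0.047, 0.999, 0.0, 0.001]
ft_force: [1.8, 0.5, 3.0]
grip_width: 0.001
```

```bash
python3 arc.py 1.1 0.05
```

```text
now [-0.0373  0.267 ] F [1.8 0.5 3. ]
contact th guess 1.12
1.1 0.39 0.09
1.15 -0.49 -0.11
1.2 -1.37 -0.26
1.25 -2.26 -0.37
1.3 -3.15 -0.43
1.35 -4.05 -0.44
1.4 -4.94 -0.42
1.45 -5.82 -0.34
1.5 -6.7 -0.22
1.55 -7.57 -0.06
```

Request:
{"op": "play_rows", "data": {"deltas": [[[0,0,0],[-0.6,0,-0.15],0],[[0,0,0],[-1.3,0,-0.25],0],[[0,0,0],[-2.0,0,-0.35],0],[[0,0,0],[-2.7,0,-0.4],0],[[0,0,0],[-3.4,0,-0.4],0],[[0,0,0],[-4.1,0,-0.4],0],[[0,0,0],[-4.8,0,-0.4],0],[[0,0,0],[-5.5,0,-0.35],0],[[0,0,0],[-5.9,0,-0.3],0],[[0,0,0],[-6.2,0,-0.3],0]]}}

```text
clock: 6.73
tool_pos: [0.6525, 0.2075, 0.4597]
ee_rot: [-0.047, 0.999, 0.0, 0.0]
ft_force: [2.8, 0.5, 2.3]
grip_width: 0.007
```

```bash
python3 arc.py 1.45 0.02; python3 - <<'E'
from h import *
c=cap('scene')
cv2.imwrite('pics/s3.png',cv2.resize(c['frame'][50:270,230:480,::-1],None,fx=2.5,fy=2.5))
E
```

```text
now [0.0253 0.2697] F [2.8 0.5 2.3]
contact th guess 1.4750000000000003
1.45 0.44 -0.08
1.47 0.08 -0.03
1.49 -0.27 0.01
1.51 -0.62 0.07
1.53 -0.97 0.13
1.55 -1.31 0.2
1.57 -1.66 0.28
1.59 -2.0 0.36
1.61 -2.34 0.46
1.63 -2.68 0.55
```

Request:
{"op": "play_rows", "data": {"deltas": [[[0,0,0],[-0.4,0,0],0],[[0,0,0],[-0.8,0,0],0],[[0,0,0],[-1.2,0,0],0],[[0,0,0],[-1.6,0,0],0],[[0,0,0],[-2.0,0,0],0],[[0,0,0],[-2.4,0,0],0],[[0,0,0],[-2.8,0,0],0],[[0,0,0],[-3.2,0,0],0],[[0,0,0],[-3.2,0,0],0]]}}

```text
clock: 7.53
tool_pos: [0.6851, 0.2104, 0.4594]
ee_rot: [-0.047, 0.999, 0.0, 0.0]
ft_force: [-0.4, -0.2, -0.4]
grip_width: 0.004
```

```bash
python3 arc.py 1.45 0.02|head -2; python3 - <<'E'
from h import *
c=cap('scene')
cv2.imwrite('pics/s3.png',cv2.resize(c['frame'][50:270,230:480,::-1],None,fx=2.5,fy=2.5))
go(.40,.08,.36,5.1)
E
```

```text
now [0.0579 0.2694] F [-0.4 -0.2 -0.4]
contact th guess 1.6500000000000004
t 7.58 turn [0.03 0.03 0.24] shift [ 29.56 -10.33  -9.08] F [-0.3  0.7 -0.9] g 0.005
```

View pics/s3.png

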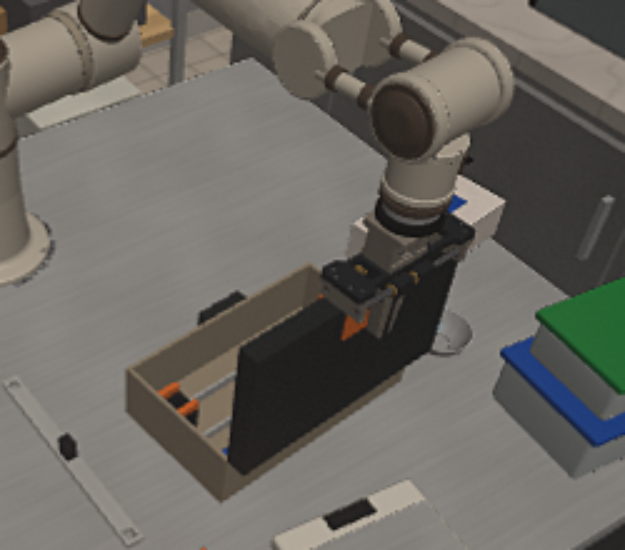

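The lid stands upright, clear of the finger, and the contact force is zero. I'll go up over it and forward.

Request:
{"op": "play_rows", "data": {"deltas": [[[0,0,0],[0,0,-4],0],[[0,0,0],[0,0,-8],0],[[0,0,0],[0,0,-9.5],0],[[0,0,0],[3,-2,-9.5],0.3],[[0,0,0],[7,-4,-9.5],0.6],[[0,0,0],[11,-6,-9.5],0.75],[[0,0,0],[15,-8,-9.5],0.75],[[0,0,0],[19,-12,-9.5],0.75],[[0,0,0],[23,-16,-9.5],0.75],[[0,0,0],[23,-20,-9.5],0.75]]}}

```text
clock: 8.42
tool_pos: [0.4804, 0.0195, 0.555]
ee_rot: [-0.048, 0.999, 0.0, 0.001]
ft_force: [0.2, -0.8, -0.6]
grip_width: 0.489
```

```bash
python3 - <<'E'
from h import *
go(.45,-.30,.25,5.1)
t=cap('top','t4')
for ce,st in blobs(t,(105,120,60),(125,255,255),30)[1]: print(ce.round(1),st,onz(t,*ce,.064).round(4))
E
```

```text
t 8.42 turn [0.03 0.1  0.39] shift [  6.11 -31.52  11.47] F [ 0.2 -0.8 -0.6] g 0.489
[108.3 127.8] [ 56  92  80  53 990] [0.7635 0.5638 0.064 ]
[188.3 177.1] [169 170  40  16 438] [0.5774 0.2704 0.064 ]
[359.8 187.5] [354 182  12  12 110] [ 0.5298 -0.3311  0.064 ]
[363.3 216.2] [358 211  12  12 110] [ 0.4291 -0.3403  0.064 ]
[ 87.3 231.4] [ 70 223  35  18 432] [0.3912 0.635  0.064 ]
```

Request:
{"op": "play_rows", "data": {"deltas": [[[0,0,0],[6,-31.5,11.5],0.75],[[0,0,0],[6,-31.5,11.5],0.75],[[0,0,0],[6,-31.5,11.5],0.75],[[0,0,0],[6,-31.5,11.5],0.75],[[0,0,0],[6,-31.5,11.5],0.75],[[0,0,0],[6,-31.5,11.5],0.75],[[0,0,0],[6,-31.5,11.5],0.75],[[0,0,0],[6,-31.5,11.5],0.75],[[0,0,0],[6,-31.5,11.5],0.75],[[0,0,0],[6,-31.5,11.5],0.75]]}}

```text
clock: 9.3
tool_pos: [0.4475, -0.3088, 0.4397]
ee_rot: [-0.042, 0.999, -0.001, -0.001]
ft_force: [-0.6, 0.5, 0.5]
grip_width: 0.752
```

```bash
python3 - <<'E'
from h import *
w=cap('wrist','w4');t=cap('top');s=cap('scene')
for n,c in(('w',w),('t',t),('s',s)):
  for ce,st in blobs(c,(105,120,50),(125,255,255),60)[1]: 
    P=onz(c,*ce,.060 if n!='t' else .064)
    if P[1]<-.2:print(n,ce.round(1),st,P.round(4))
for nm,lo,hi,z in(('red',(0,150,80),(8,255,255),.064),):
    for ce,st in blobs(w,lo,hi,30)[1]: print(nm,ce.round(1),st,onz(w,*ce,z).round(4))
go(.53,-.333,.05,0,.171)
E
```

```text
w [252.3 172. ] [236 155  34  35 911] [ 0.4295 -0.3413  0.06  ]
w [254.4 247.3] [239 232  32  31 738] [ 0.5312 -0.3325  0.06  ]
t [363.3 217. ] [358 213  12   9  89] [ 0.4263 -0.3404  0.064 ]
s [189.8 243.2] [184 237  13  13 125] [ 0.4341 -0.344   0.06  ]
s [205.4 263.9] [199 258  13  13 139] [ 0.535  -0.3348  0.06  ]
t 9.45 turn [-0.28  0.08  5.12] shift [-7.81 -3.36 22.16] F [-0.2  0.5 -0.2] g 0.749
```

View pics/w4.png

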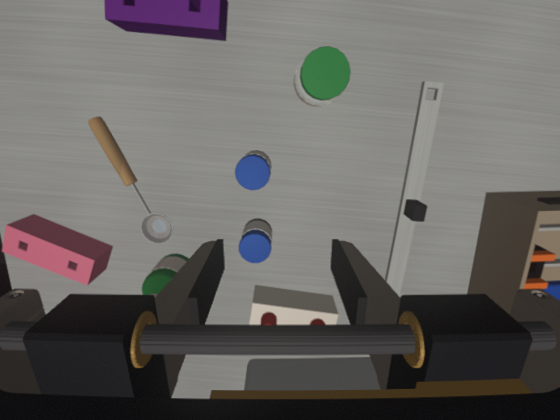

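The wrist view shows pots at (252,172) and (255,247). Their positions agree between views to within 3 mm. Picking the far pot first.

Request:
{"op": "play_rows", "data": {"deltas": [[[0,0,0],[-3.5,-1,4],0.8],[[0,0,0],[-7,-2,8],0.8],[[0,0,0],[-8.1,-2.5,12],0.8],[[0,0,0],[-8.1,-2.5,16],0.8],[[0,0,0],[-8.1,-2.5,17],0.8],[[0,0,0],[-8.1,-2.5,17],0.8]]}}

```text
clock: 9.95
tool_pos: [0.5313, -0.3202, 0.266]
ee_rot: [-0.046, 0.999, 0.002, -0.003]
ft_force: [-0.8, 1.5, -0.5]
grip_width: 0.802
```

```bash
python3 - <<'E'
from h import *
go(.530,-.332,.050,5.1,.171)
E
```

```text
t 9.95 turn [ 0.23 -0.38  0.19] shift [ 0.21 -1.18  4.49] F [-0.8  1.5 -0.5] g 0.802
```

Request:
{"op": "play_rows", "data": {"deltas": [[[0.2,-0.4,0.2],[0.2,-1.2,0],0.8],[[0.2,-0.4,0.2],[0.2,-1.2,1],0.8],[[0.2,-0.4,0.2],[0.2,-1.2,3],0.8],[[0.2,-0.4,0.2],[0.2,-1.2,4.5],0.8],[[0.2,-0.4,0.2],[0.2,-1.2,4.5],0.8],[[0.2,-0.4,0.2],[0.2,-1.2,4.5],0.4],[[0.2,-0.4,0.2],[0.2,-1.2,4.5],0.35],[[0.2,-0.4,0.2],[0.2,-1.2,4.5],0.3],[[0.2,-0.4,0.2],[0.2,-1.2,4.5],0.3],[[0.2,-0.4,0.2],[0.2,-1.2,4.5],0.3]], "newtons": 15}}

```text
clock: 10.78
tool_pos: [0.5305, -0.3326, 0.2222]
ee_rot: [-0.044, 0.999, -0.001, 0.001]
ft_force: [-0.1, 0.1, 3.8]
grip_width: 0.473
```

```bash
python3 - <<'E'
from h import *
print(bot.get_state()['tool_pos'])
p=cw(-.020,-.045)
print(p);go(*p[:2],.20,5.1,.171)
E
```

```text
[ 0.53045677 -0.33256959  0.22222422]
[0.50707887 0.14840045 0.        ]
t 10.78 turn [-0.06  0.1  -0.01] shift [ -1.96  48.1  -14.93] F [-0.1  0.1  3.8] g 0.473
```

Request:
{"op": "play_rows", "data": {"deltas": [[[0,0,0],[0,0,-4],0.3],[[0,0,0],[0,0,-8],0.3],[[0,0,0],[0,0,-12],0.3],[[0,0,0],[0,4,-15],0.3],[[0,0,0],[0,8,-15],0.3],[[0,0,0],[0,12,-15],0.3],[[0,0,0],[-1,16,-15],0.3],[[0,0,0],[-1,20,-15],0.3],[[0,0,0],[-1,24,-15],0.3],[[0,0,0],[-2,28,-15],0.3]]}}

```text
clock: 11.62
tool_pos: [0.524, -0.0498, 0.3722]
ee_rot: [-0.044, 0.999, -0.001, 0.001]
ft_force: [0.1, -0.5, -0.6]
grip_width: 0.47
```

Request:
{"op": "play_rows", "data": {"deltas": [[[0,0,0],[0,4,0],0.3],[[0,0,0],[0,8,0],0.3],[[0,0,0],[0,12,0],0.3],[[0,0,0],[0,16,0],0.3],[[0,0,0],[0,19,0],0.3],[[0,0,0],[0,19,0],0.3]]}}

```text
clock: 12.12
tool_pos: [0.5061, 0.144, 0.3722]
ee_rot: [-0.047, 0.999, 0.001, 0.001]
ft_force: [-0.5, -1.0, -2.0]
grip_width: 0.472
```

```bash
python3 - <<'E'
from h import *
w=cap('wrist','w5');t=cap('top','t5');s=cap('scene')
for n,c in(('w',w),('t',t),('s',s)):
  for ce,st in blobs(c,(5,170,70),(18,255,255),25)[1]: 
    P=onz(c,*ce,.092)
    if P[1]>-.1 and P[0]<.75:print(n,ce.round(1),st,P.round(4))
for x in(-.041,.001):
  for y in(.158,-.158): print(x,y,cw(x,y).round(4))
p=cw(-.020,-.045);go(*p[:2],.20,5.1,.171)
E
```

```text
w [493.5 188.3] [472 182  44  13 472] [0.4648 0.3444 0.092 ]
w [159.8 195. ] [141 189  38  12 356] [0.5004 0.0356 0.092 ]
w [485.9 228.2] [466 222  41  13 459] [0.5043 0.3493 0.092 ]
w [165.6 235.9] [148 231  36  10 311] [0.5411 0.0402 0.092 ]
t [253.3 185.3] [249 184   9   4  26] [0.54   0.0395 0.092 ]
t [162.9 196.9] [159 195  10   5  36] [0.5058 0.3538 0.092 ]
t [254.9 196.5] [251 194   9   5  34] [0.5014 0.0342 0.092 ]
t [164.5 208.1] [160 206  10   5  43] [0.4667 0.348  0.092 ]
s [375.  175.8] [367 167  17  19 142] [0.5332 0.3598 0.092 ]
s [297.3 205.6] [293 203   9   6  28] [0.5052 0.0341 0.092 ]
s [304.9 212.6] [301 210   8   6  29] [0.5452 0.0387 0.092 ]
-0.041 0.158 [0.4681 0.3487 0.    ]
-0.041 -0.158 [0.4962 0.034  0.    ]
0.001 0.158 [0.51   0.3525 0.    ]
0.001 -0.158 [0.538  0.0377 0.    ]
t 12.27 turn [-0.09  0.09  0.  ] shift [-0.07  0.9   0.11] F [ 0.7  0.8 -0.1] g 0.477
```

View pics/w5.png

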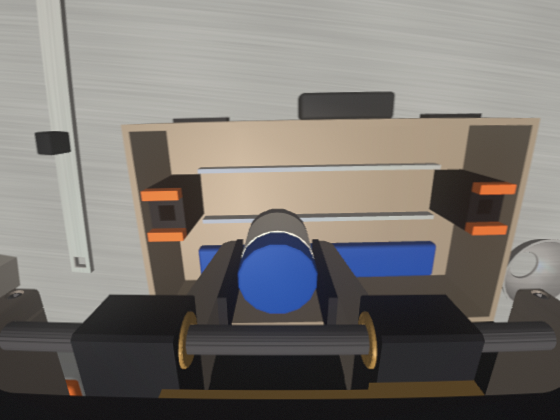

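The case interior is visible: cheeks at (160,195), (166,236), (493,188) and (486,228), with rails at rows 168 and 217. Cheeks in both views give a yaw of about 0.11 rad, so I'll update the case pose and place the pot.

```bash
sed -i 's/^CO=.*/CO=np.array([.5229,.1952]);CY=.109/' h.py; python3 - <<'E'
from h import *
p=cw(-.020,-.06);print(p);go(*p[:2],.0575,6.2,.171)
E
```

```text
[0.50954575 0.13338039 0.        ]
t 12.27 turn [-0.09  0.09 -1.1 ] shift [-0.16 -0.6  14.36] F [ 0.7  0.8 -0.1] g 0.477
```

Request:
{"op": "play_rows", "data": {"deltas": [[[-0.1,0.1,-1.1],[-0.2,-0.6,0],0.3],[[-0.1,0.1,-1.1],[-0.2,-0.6,3],0.3],[[-0.1,0.1,-1.1],[-0.2,-0.6,6],0.3],[[-0.1,0.1,-1.1],[-0.2,-0.6,9],0.3],[[-0.1,0.1,-1.1],[-0.2,-0.6,12],0.3],[[-0.1,0.1,-1.1],[-0.2,-0.6,13.5],0.3],[[-0.1,0.1,-1.1],[-0.2,-0.6,14.2],0.3],[[-0.1,0.1,-1.1],[-0.2,-0.6,14.4],0.3],[[-0.1,0.1,-1.1],[-0.2,-0.6,14.4],0.3]]}}

```text
clock: 13.02
tool_pos: [0.5105, 0.1322, 0.2283]
ee_rot: [-0.053, 0.999, -0.0, 0.0]
ft_force: [0.2, 0.0, -0.4]
grip_width: 0.478
```

```bash
python3 - <<'E'
from h import *
p=cw(-.020,-.06);go(*p[:2],.0575,6.2,.171)
E
```

```text
t 13.02 turn [-0.01  0.01 -0.1 ] shift [ 0.08  0.12 -0.02] F [ 0.2  0.  -0.4] g 0.478
```

Request:
{"op": "play_rows", "data": {"deltas": [[[0,0,0],[0,0,0.15],0.3],[[0,0,0],[0,0,0.15],0.5],[[0,0,0],[0,0,0.15],0.65],[[0,0,0],[0,0,0.15],0.7],[[0,0,0],[0,0,0.1],0.7],[[0,0,0],[0,0,-2],0.7],[[0,0,0],[0,0,-6],0.7],[[0,0,0],[0,0,-10],0.7],[[0,0,0],[0,0,-14],0.7],[[0,0,0],[0,-4,-16],0.7]]}}

```text
clock: 13.85
tool_pos: [0.5147, 0.0988, 0.3931]
ee_rot: [-0.056, 0.998, 0.001, 0.004]
ft_force: [1.7, -0.4, 0.6]
grip_width: 0.701
```

```bash
python3 - <<'E'
from h import *
w=cap('wrist');t=cap('top');s=cap('scene')
for n,c in(('w',w),('t',t),('s',s)):
  for ce,st in blobs(c,(105,120,50),(125,255,255),60)[1]: 
    P=onz(c,*ce,.062 if n!='t' else .064);print(n,ce.round(1),st,P.round(4))
go(.4293,-.341,.25,6.2,.171)
E
```

```text
w [301.4 196.1] [286 178  32  38 899] [0.5127 0.1268 0.062 ]
w [344.7 249.3] [ 236  234  219   33 5976] [0.571  0.1862 0.062 ]
t [108.2 127.8] [ 56  92  80  53 985] [0.7635 0.5642 0.064 ]
t [180.8 178.1] [169 172  25  14 268] [0.5742 0.2972 0.064 ]
t [227.8 196.5] [222 193  12   8  74] [0.5061 0.1313 0.064 ]
t [363.3 216.1] [358 211  12  11 108] [ 0.4294 -0.3405  0.064 ]
t [ 87.4 231.4] [ 70 223  35  18 432] [0.3914 0.635  0.064 ]
s [236.6   8.1] [223   0  27  20 272] [-1.0626  0.6311  0.062 ]
s [401.6 134. ] [388 125  29  19 233] [0.3789 0.6435 0.062 ]
s [475.1 208.3] [430 185  99  44 987] [0.8222 0.5753 0.062 ]
s [319.6 201.8] [315 197  10  11  90] [0.5106 0.1282 0.062 ]
s [189.7 243.2] [184 237  13  13 124] [ 0.4357 -0.3445  0.062 ]
t 14.0 turn [-0.07  0.3  -0.23] shift [ 13.04 -42.38  -3.17] F [ 0.2  0.7 -0.5] g 0.698
```

Request:
{"op": "play_rows", "data": {"deltas": [[[0,0,0],[13,-42.4,-3.2],0.8],[[0,0,0],[13,-42.4,-3.2],0.8],[[0,0,0],[13,-42.4,-3.2],0.8],[[0,0,0],[13,-42.4,-3.2],0.8],[[0,0,0],[13,-42.4,-3.2],0.8],[[0,0,0],[13,-42.4,-3.2],0.8],[[0,0,0],[13,-42.4,-3.2],0.8],[[0,0,0],[13,-42.4,-3.2],0.8],[[0,0,0],[13,-42.4,-3.2],0.8],[[0,0,0],[13,-42.4,-3.2],0.8]]}}

```text
clock: 14.83
tool_pos: [0.4346, -0.3137, 0.4173]
ee_rot: [-0.052, 0.999, 0.001, 0.002]
ft_force: [0.8, 0.1, -0.5]
grip_width: 0.799
```

```bash
python3 - <<'E'
from h import *
w=cap('wrist')
for ce,st in blobs(w,(105,120,50),(125,255,255),60)[1]: print(ce.round(1),st,onz(w,*ce,.062).round(4))
go(.4293,-.341,.05,6.2,.171)
E
```

```text
[248.2 182.2] [234 165  29  35 769] [ 0.4273 -0.3469  0.062 ]
t 14.88 turn [-0.24  0.16 -0.51] shift [ 0.64 -2.   19.71] F [-4.2 -3.8  0.4] g 0.797
```

Request:
{"op": "play_rows", "data": {"deltas": [[[-0.2,0.2,-0.5],[0.6,-2.1,4],0.8],[[-0.2,0.2,-0.5],[0.6,-2.1,8],0.8],[[-0.2,0.2,-0.5],[0.6,-2.1,12],0.8],[[-0.2,0.2,-0.5],[0.6,-2.1,14],0.8],[[-0.2,0.2,-0.5],[0.6,-2.1,14.5],0.8],[[-0.2,0.2,-0.5],[0.6,-2.1,14.5],0.8]]}}

```text
clock: 15.38
tool_pos: [0.4292, -0.3401, 0.27]
ee_rot: [-0.054, 0.999, 0.002, -0.002]
ft_force: [0.4, 0.0, 0.4]
grip_width: 0.798
```

```bash
python3 - <<'E'
from h import *
t=cap('top');s=cap('scene')
for n,c in(('t',t),('s',s)):
  for ce,st in blobs(c,(105,120,50),(125,255,255),40)[1]: 
    P=onz(c,*ce,.062)
    if P[1]<-.2: print(n,ce.round(1),st,P.round(4))
go(.4293,-.3415,.05,6.2,.171)
E
```

```text
s [189.8 243.2] [184 237  13  13 126] [ 0.4354 -0.3442  0.062 ]
t 15.48 turn [-0.12  0.02  0.03] shift [0.1  0.04 5.33] F [-0.8 -1.2  0.7] g 0.801
```

Request:
{"op": "play_rows", "data": {"deltas": [[[0,0,0],[0,0,2],0.8],[[0,0,0],[0,0,4],0.8],[[0,0,0],[0,0,5.2],0.8],[[0,0,0],[0,0,5.2],0.8],[[0,0,0],[0,0,5.2],0.5],[[0,0,0],[0,0,5.2],0.4],[[0,0,0],[0,0,5.2],0.3],[[0,0,0],[0,0,5.2],0.3],[[0,0,0],[0,0,5.2],0.3]], "newtons": 15}}

```text
clock: 16.23
tool_pos: [0.4306, -0.3421, 0.2233]
ee_rot: [-0.054, 0.999, -0.002, 0.001]
ft_force: [-0.9, 1.1, 2.4]
grip_width: 0.473
```

Request:
{"op": "play_rows", "data": {"deltas": [[[0,0,0],[0,0,-4],0.3],[[0,0,0],[0,0,-8],0.3],[[0,0,0],[0,0,-12],0.3],[[0,0,0],[0,0,-15],0.3],[[0,0,0],[0,0,-15],0.3]]}}

```text
clock: 16.65
tool_pos: [0.4317, -0.343, 0.3816]
ee_rot: [-0.054, 0.998, -0.007, 0.005]
ft_force: [0.5, -1.1, -0.6]
grip_width: 0.473
```

```bash
python3 - <<'E'
from h import *
p=cw(-.020,.06);print(p);go(*p[:2],.2,6.2,.171)
s=cap('scene')
for ce,st in blobs(s,(105,120,50),(125,255,255),40)[1]: print(ce.round(1),st)
E
```

```text
[0.49649164 0.25266824 0.        ]
t 16.65 turn [-0.87  0.5   0.03] shift [-12.91  58.52   0.28] F [ 0.5 -1.1 -0.6] g 0.473
[249.  15.] [242  11  17   9 100]
[401.6 134. ] [388 125  29  19 233]
[475.1 208.3] [430 185  99  44 988]
[319.6 201.8] [315 197  10  11  90]
[181.5 212.9] [175 207  14  13 150]
```

Request:
{"op": "play_rows", "data": {"deltas": [[[-0.9,0.5,0],[-12.9,58.5,0],0.3],[[-0.9,0.5,0],[-12.9,58.5,0],0.3],[[-0.9,0.5,0],[-12.9,58.5,0],0.3],[[-0.9,0.5,0],[-12.9,58.5,0],0.3],[[-0.9,0.5,0],[-12.9,58.5,0],0.3],[[-0.9,0.5,0],[-12.9,58.5,0],0.3],[[-0.9,0.5,0],[-12.9,58.5,0],0.3],[[-0.9,0.5,0],[-12.9,58.5,0],0.3],[[-0.9,0.5,0],[-12.9,58.5,0],0.3],[[-0.9,0.5,0],[-12.9,58.5,0],0.3]]}}

```text
clock: 17.53
tool_pos: [0.4752, 0.0746, 0.3708]
ee_rot: [-0.054, 0.999, 0.003, -0.003]
ft_force: [0.7, -0.9, -1.5]
grip_width: 0.476
```

```bash
python3 - <<'E'
from h import *
p=cw(-.020,.06);go(*p[:2],.2,6.2,.171)
E
```

```text
t 17.53 turn [ 0.31 -0.31  0.02] shift [-4.05 17.47  0.05] F [ 0.7 -0.9 -1.5] g 0.476
```

Request:
{"op": "play_rows", "data": {"deltas": [[[0.3,-0.3,0],[-1,4,0],0.3],[[0.3,-0.3,0],[-2,8,0],0.3],[[0.3,-0.3,0],[-3,12,0],0.3],[[0.3,-0.3,0],[-4,16,0],0.3],[[0.3,-0.3,0],[-4,17.5,0],0.3],[[0.3,-0.3,0],[-4,17.5,0],0.3],[[0.3,-0.3,0],[-4,17.5,0],0.3]]}}

```text
clock: 18.12
tool_pos: [0.4953, 0.2533, 0.3695]
ee_rot: [-0.055, 0.998, -0.001, -0.002]
ft_force: [-0.2, -0.4, -1.6]
grip_width: 0.477
```

```bash
python3 - <<'E'
from h import *
p=cw(-.020,.06);go(*p[:2],.058,6.2,.171)
E
```

```text
t 18.12 turn [-0.05 -0.21  0.13] shift [-0.16 -0.06 14.05] F [-0.2 -0.4 -1.6] g 0.477
```

Request:
{"op": "play_rows", "data": {"deltas": [[[0,-0.2,0],[-0.2,0,3],0.3],[[0,-0.2,0],[-0.2,0,6],0.3],[[0,-0.2,0],[-0.2,0,9],0.3],[[0,-0.2,0],[-0.2,0,12],0.3],[[0,-0.2,0],[-0.2,0,13.3],0.3],[[0,-0.2,0],[-0.2,0,14],0.3],[[0,-0.2,0],[-0.2,0,14.1],0.3],[[0,-0.2,0],[-0.2,0,14.1],0.3]]}}

```text
clock: 18.78
tool_pos: [0.4973, 0.2525, 0.229]
ee_rot: [-0.055, 0.999, -0.0, 0.0]
ft_force: [-0.5, 1.0, -0.5]
grip_width: 0.474
```

```bash
python3 - <<'E'
from h import *
p=cw(-.020,.06);go(*p[:2],.058,6.2,.171)
E
```

```text
t 18.78 turn [-0.06  0.02  0.06] shift [0.07 0.03 0.  ] F [-0.5  1.  -0.5] g 0.474
```

Request:
{"op": "play_rows", "data": {"deltas": [[[0,0,0],[0,0,0.12],0.3],[[0,0,0],[0,0,0.12],0.5],[[0,0,0],[0,0,0.12],0.65],[[0,0,0],[0,0,0.12],0.7],[[0,0,0],[0,0,0.1],0.7],[[0,0,0],[0,0,-2],0.7],[[0,0,0],[0,0,-6],0.7],[[0,0,0],[0,0,-10],0.7],[[0,0,0],[0,0,-14],0.7],[[0,0,0],[0,0,-16],0.7]]}}

```text
clock: 19.62
tool_pos: [0.4979, 0.253, 0.395]
ee_rot: [-0.055, 0.998, 0.0, 0.004]
ft_force: [0.4, 0.3, 0.6]
grip_width: 0.694
```

Request:
{"op": "play_rows", "data": {"deltas": [[[0,0,0],[2,-5,0],0.7],[[0,0,0],[4,-9,0],0.7],[[0,0,0],[4,-13,0],0.7],[[0,0,0],[4,-17,0],0.7],[[0,0,0],[4,-20,0],0.7],[[0,0,0],[4,-20,0],0.7],[[0,0,0],[4,-20,0],0.7]]}}

```text
clock: 20.2
tool_pos: [0.4801, 0.0481, 0.3949]
ee_rot: [-0.053, 0.999, 0.0, 0.004]
ft_force: [-0.3, 1.3, 0.5]
grip_width: 0.697
```

```bash
python3 - <<'E'
from h import *
w=cap('wrist','w6');t=cap('top','t6');s=cap('scene','s6')
for n,c in(('w',w),('t',t),('s',s)):
  for ce,st in blobs(c,(105,120,50),(125,255,255),40)[1]: 
    P=onz(c,*ce,.07)
    if -.5<P[1]<.4 and P[0]>0: print(n,ce.round(1),st,P.round(4))
print(cw(-.02,-.06),cw(-.02,.06))
a=s['frame'][70:290,170:470,::-1];b=w['frame'][:,:,::-1]
cv2.imwrite('pics/v6.png',np.vstack([cv2.resize(a,None,fx=2,fy=2),cv2.resize(b[:,:],(600,360))])[:,:600][:800])
print(bot.get_state()['tool_pos'])
E
```

```text
w [452.  226.5] [ 430  207   43   38 1085] [0.494  0.2497 0.07  ]
w [348.  228.2] [329 212  38  35 964] [0.5082 0.1321 0.07  ]
w [429.6 272.6] [ 364  258  125   32 3369] [0.5541 0.2396 0.07  ]
w [302.2 275.7] [ 274  260   61   31 1705] [0.5734 0.0888 0.07  ]
t [239. 168.] [223 164  27   9 147] [0.605  0.0907 0.07  ]
t [190.8 176.7] [169 169  47  17 498] [0.5775 0.2604 0.07  ]
t [193.6 200. ] [188 194  12  12 107] [0.4953 0.2504 0.07  ]
s [319.6 201.8] [315 197  10  11  90] [0.5161 0.1234 0.07  ]
[0.50954575 0.13338039 0.        ] [0.49649164 0.25266824 0.        ]
[0.47989211 0.05081059 0.39460521]
```

View pics/w6.png

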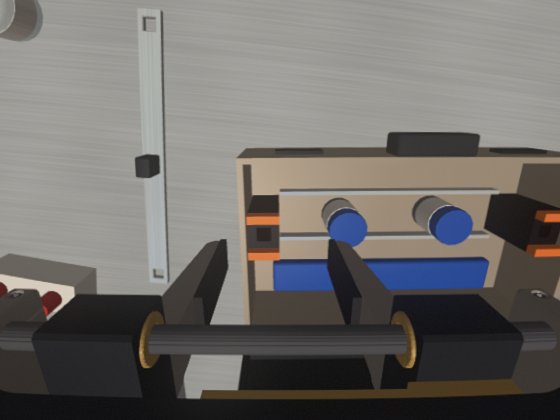

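Both pots stand between the rails, with caps at (347,228) and (451,226). The bar's holes are at about (150,25) and (158,272) and its grip block at (148,165).

```bash
python3 - <<'E'
from h import *
w=cap('wrist');g=cv2.cvtColor(w['frame'],cv2.COLOR_RGB2GRAY)
def dark(x0,x1,y0,y1,th):
    m=(g[y0:y1,x0:x1]<th).astype(np.uint8);n,l,st,ce=cv2.connectedComponentsWithStats(m)
    i=1+np.argmax(st[1:,4]);return ce[i]+[x0,y0],st[i]
for nm,b,z,th in(('barhole-',(138,164,12,38),.004,120),('barhole+',(148,170,262,285),.004,120),('block',(130,165,150,182),.035,60),('seatR',(250,278,222,250),.078,20),('seatL',(532,558,221,247),.078,20)):
    ce,st=dark(*b,th);print(nm,ce.round(1),st,onz(w,*ce,z).round(4))
print(cw(-.02,.158),cw(-.02,-.158))
for y in(235,):print(g[y,245:285]); print(g[222:250,263])
print(g[25,138:164],g[12:38,150]);print(g[140:185:3,148])
E
python3 - <<'E'
import cv2,numpy as np
a=cv2.imread('pics/w6.png')
c=[a[0:60,120:180],a[140:200,120:180],a[245:305,130:190],a[205:265,235:295],a[200:260,500:560]]
cv2.imwrite('pics/crops6.png',cv2.resize(np.hstack(c),None,fx=2.6,fy=2.6,interpolation=0))
E
```

```text
barhole- [159.6  24.9] [21  0  3 26 55] [ 0.312  -0.1005  0.004 ]
barhole+ [154.1 274.4] [ 3  7  9  9 36] [ 0.6328 -0.11    0.004 ]
block [145.3 164.2] [  3   4  24  23 329] [ 0.4669 -0.1051  0.035 ]Traceback (most recent call last):
  File "<stdin>", line 7, in <module>
  File "<stdin>", line 5, in dark
    return _wrapfunc(a, 'argmax', axis=axis, out=out, **kwds)
    return bound(*args, **kwds)
ValueError: attempt to get argmax of an empty sequence
```

View pics/crops6.png

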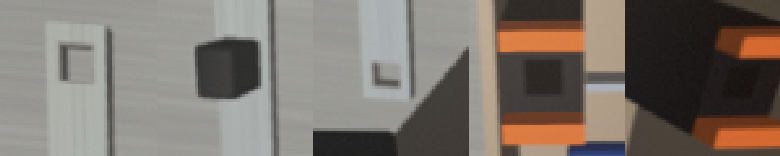

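```bash
python3 - <<'E'
from h import *
w=cap('wrist')
h1=onz(w,149.5,24,.008);h2=onz(w,158.6,273.8,.008);R=onz(w,263.8,234.6,.08);L=onz(w,545,231.3,.08)
print('bar',h1,h2,(h1+h2)/2,np.linalg.norm(h1-h2),np.degrees(np.arctan2(h2[1]-h1[1],h2[0]-h1[0])))
print('seat',R,L,(R+L)/2,np.linalg.norm(R-L),np.arctan2(-(L-R)[0],(L-R)[1]))
m=(h1+h2)/2;go(m[0],m[1],.030,-91,.171);go(m[0],m[1],.030,89,.171)
E
```

```text
bar [ 0.31309997 -0.11024061  0.008     ] [ 0.62855051 -0.1015029   0.008     ] [ 0.47082524 -0.10587175  0.008     ] 0.3155715315175814 1.586638964028516
seat [0.52104482 0.04220724 0.08      ] [0.48307179 0.35494113 0.08      ] [0.5020583  0.19857419 0.08      ] 0.3150308536037609 0.12083129937457693
t 20.45 turn [ 0.41  0.33 97.41] shift [  2.81 -15.51  19.33] F [-0.4  0.  -0.2] g 0.702
t 20.45 turn [ -0.31   0.4  -82.59] shift [  2.81 -15.51  19.33] F [-0.4  0.  -0.2] g 0.702
```

```bash
python3 - <<'E'
from h import *
print(bot.get_state()['joints'].round(2))
go(.4708,-.1059,.10,-88.4,.171);go(.4708,-.1059,.10,91.6,.171)
E
```

```text
[-0.15 -0.08  1.86  0.    1.35 -1.83]
t 20.45 turn [ 0.4   0.33 94.81] shift [  2.75 -15.51  12.33] F [-0.4  0.  -0.2] g 0.702
t 20.45 turn [ -0.33   0.39 -85.19] shift [  2.75 -15.51  12.33] F [-0.4  0.  -0.2] g 0.702
```

Request:
{"op": "play_rows", "data": {"deltas": [[[0,0,95],[2.7,-15.5,8],0.6],[[0,0,95],[2.7,-15.5,8],0.6],[[0,0,95],[2.7,-15.5,8],0.6],[[0,0,95],[2.7,-15.5,8],0.6],[[0,0,95],[2.7,-15.5,8],0.6],[[0,0,95],[2.7,-15.5,8],0.6],[[0,0,95],[2.7,-15.5,8],0.6],[[0,0,95],[2.7,-15.5,8],0.6],[[0,0,95],[2.7,-15.5,8],0.6],[[0,0,95],[2.7,-15.5,8],0.6]]}}

```text
clock: 21.28
tool_pos: [0.4713, -0.1047, 0.3142]
ee_rot: [0.542, 0.841, 0.003, 0.003]
ft_force: [0.2, 0.7, -0.2]
grip_width: 0.602
```

```bash
python3 - <<'E'
from h import *
go(.4708,-.1059,.14,-88.4,.171)
E
```

```text
t 21.28 turn [4.600e-01 2.000e-02 2.282e+01] shift [-0.09 -0.1   0.32] F [ 0.2  0.7 -0.2] g 0.602
```

Request:
{"op": "play_rows", "data": {"deltas": [[[0.4,0,22.8],[-0.1,-0.1,0.3],0.6],[[0.4,0,22.8],[-0.1,-0.1,0.3],0.6],[[0.4,0,22.8],[-0.1,-0.1,0.3],0.6],[[0.4,0,22.8],[-0.1,-0.1,0.3],0.6],[[0.4,0,22.8],[-0.1,-0.1,0.3],0.6],[[0.4,0,22.8],[-0.1,-0.1,0.3],0.6]]}}

```text
clock: 21.78
tool_pos: [0.4711, -0.1051, 0.3111]
ee_rot: [0.696, 0.718, 0.0, 0.0]
ft_force: [-0.6, -0.2, -0.1]
grip_width: 0.6
```

```bash
python3 - <<'E'
from h import *
w=cap('wrist','w7')
go(.4708,-.1059,.030,-88.4,.171)
for z in(.04,.008):
  print(proj(w,(.4708,-.1059,z)),proj(w,(.4708,-.1059+.012,z)))
cv2.imwrite('pics/w7c.png',cv2.resize(w['frame'][120:420,60:500,::-1],None,fx=1.6,fy=1.6))
E
```

```text
t 21.83 turn [0.06 0.   0.17] shift [-0.06 -0.03 11.01] F [ 0.2 -0.6  0.4] g 0.6
[277.25318993 215.76438501] [277.67192323 203.08227932]
[277.22542406 205.68942365] [277.59991197 194.21613373]
```

View pics/w7c.png

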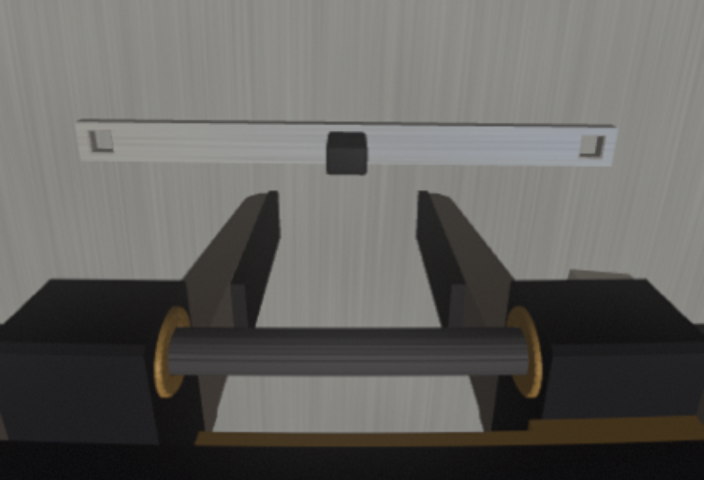

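The bar is seen square to the jaws: block at crop (347,158), holes at (103,140) and (592,146). It sits about 3 mm further toward -y than I predicted. I'll correct for that and grip.

Request:
{"op": "play_rows", "data": {"deltas": [[[0,0,0.2],[0.25,0,3],0.6],[[0,0,0.2],[0.25,0,6],0.6],[[0,0,0.2],[0.25,0,8],0.6],[[0,0,0.2],[0.25,0,10],0.6],[[0,0,0.2],[0.25,0,10.9],0.6],[[0,0,0.2],[0.25,0,10.9],0.6]]}}

```text
clock: 22.33
tool_pos: [0.4701, -0.1021, 0.2002]
ee_rot: [0.697, 0.717, -0.0, -0.002]
ft_force: [-0.2, 0.9, -0.6]
grip_width: 0.599
```

```bash
python3 - <<'E'
from h import *
go(.4708,-.109,.030,-88.4,.171)
E
```

```text
t 22.33 turn [-0.17 -0.12  0.02] shift [-0.69  0.05 -0.09] F [-0.2  0.9 -0.6] g 0.599
```

Request:
{"op": "play_rows", "data": {"deltas": [[[0,0,0],[-0.7,0,-0.1],0.6],[[0,0,0],[-0.7,0,-0.1],0.6],[[0,0,0],[-0.7,0,-0.1],0.3],[[0,0,0],[-0.7,0,-0.1],0.15],[[0,0,0],[-0.7,0,-0.1],0.1],[[0,0,0],[-0.7,0,-0.1],0.1],[[0,0,0],[-0.7,0,-0.1],0.1],[[0,0,0],[-0.7,0,-0.1],0.1],[[0,0,0],[-0.7,0,-0.1],0.1]], "newtons": 40}}

```text
clock: 23.08
tool_pos: [0.4705, -0.1092, 0.2015]
ee_rot: [0.697, 0.717, -0.0, -0.001]
ft_force: [-1.1, 0.1, 3.2]
grip_width: 0.255
```

```bash
python3 - <<'E'
from h import *
print(bot.get_state()['tool_pos'])
p=(.5025,.196);go(*p,.22,6.5,.171)
E
```

```text
[ 0.47051675 -0.10918534  0.20147703]
t 23.08 turn [-1.00e-02 -1.90e-01 -9.49e+01] shift [ 30.45   4.01 -18.9 ] F [-1.1  0.1  3.2] g 0.255
```

Request:
{"op": "play_rows", "data": {"deltas": [[[0,0,0],[0,0,-4],0.1],[[0,0,0],[0,0,-8],0.1],[[0,0,0],[0,0,-12],0.1],[[0,0,-95],[0,0,-16],0.1],[[0,0,-95],[0,0,-19],0.1],[[0,0,-95],[0,0,-19],0.1],[[0,0,-95],[0,0,-19],0.1],[[0,0,-95],[0,0,-19],0.1],[[0,0,-95],[0,0,-19],0.1],[[0,0,-95],[0,0,-19],0.1]]}}

```text
clock: 23.92
tool_pos: [0.4706, -0.1093, 0.3906]
ee_rot: [0.325, 0.946, 0.001, -0.002]
ft_force: [0.2, -0.3, -2.2]
grip_width: 0.255
```

```bash
python3 - <<'E'
from h import *
go(.48,-.08,.22,6.5,.171)
E
```

```text
t 23.92 turn [  0.08  -0.28 -44.39] shift [ 1.06  2.89 -0.04] F [ 0.2 -0.3 -2.2] g 0.255
```

Request:
{"op": "play_rows", "data": {"deltas": [[[0,-0.3,-44.4],[0,0,0],0.1],[[0,-0.3,-44.4],[0,0,0],0.1],[[0,-0.3,-44.4],[0,0,0],0.1],[[0,-0.3,-44.4],[0,0,0],0.1],[[0,-0.3,-44.4],[0,0,0],0.1],[[0,-0.3,-44.4],[0,0,0],0.1],[[0,-0.3,-44.4],[0,0,0],0.1]]}}

```text
clock: 24.5
tool_pos: [0.4702, -0.1091, 0.3896]
ee_rot: [-0.06, 0.998, 0.001, -0.001]
ft_force: [0.3, -0.2, -3.0]
grip_width: 0.255
```

```bash
python3 - <<'E'
from h import *
go(.5025,.196,.22,6.5,.171)
E
```

```text
t 24.5 turn [ 0.13 -0.05  0.34] shift [-6.83 29.91 -0.08] F [ 0.3 -0.2 -3. ] g 0.255
```

Request:
{"op": "play_rows", "data": {"deltas": [[[0,0,0.3],[-0.5,4,0],0.1],[[0,0,0.3],[-1.5,8,0],0.1],[[0,0,0.3],[-2.5,12,0],0.1],[[0,0,0.3],[-3.5,16,0],0.1],[[0,0,0.3],[-4.5,20,0],0.1],[[0,0,0.3],[-5.5,24,0],0.1],[[0,0,0.3],[-6.8,27,0],0.1],[[0,0,0.3],[-6.8,30,0],0.1],[[0,0,0.3],[-6.8,30,0],0.1],[[0,0,0.3],[-6.8,30,0],0.1]]}}

```text
clock: 25.33
tool_pos: [0.5014, 0.198, 0.3891]
ee_rot: [-0.059, 0.998, 0.001, -0.002]
ft_force: [0.6, -0.5, -2.7]
grip_width: 0.26
```

```bash
python3 - <<'E'
from h import *
go(.5025,.196,.22,6.5,.171)
w=cap('wrist','w8')
for ce,st in blobs(w,(5,170,70),(18,255,255),25)[1]: print(ce.round(1),st,onz(w,*ce,.092).round(4))
s=bot.get_state();print(s['tool_pos'])
E
```

```text
t 25.33 turn [ 0.1  -0.18  0.22] shift [-0.08 -0.22 -0.19] F [ 0.6 -0.5 -2.7] g 0.26
[112.4 187.8] [ 95 183  35  10 320] [0.5002 0.0361 0.092 ]
[430.7 188.9] [412 184  38  11 338] [0.4648 0.3476 0.092 ]
[117.8 226.8] [102 223  33   8 235] [0.541  0.0398 0.092 ]
[425.7 227.8] [409 224  34   8 244] [0.5052 0.3534 0.092 ]
[0.5016718  0.19696346 0.38922244]
```

View pics/w8.png

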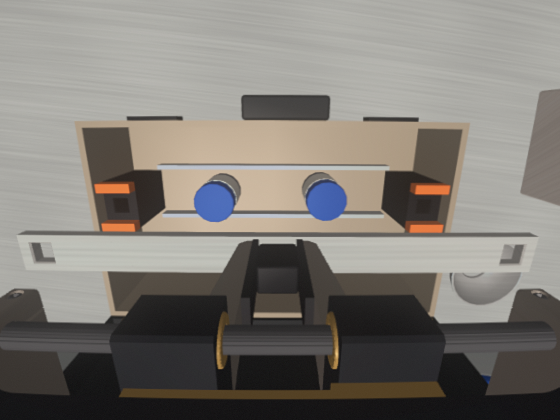

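The held bar and both seats are visible: seat holes at about (121,206) and (424,207), bar holes at (42,252) and (513,252). I'll compute the offset between them from this one view.

```bash
python3 - <<'E'
from h import *
w=cap('wrist');g=cv2.cvtColor(w['frame'],cv2.COLOR_RGB2GRAY)
s=bot.get_state();zb=s['tool_pos'][2]-.171-.0305
print('bar z',zb)
def box(x0,x1,y0,y1,lo,hi):
    m=((g[y0:y1,x0:x1]>=lo)&(g[y0:y1,x0:x1]<hi)).astype(np.uint8);n,l,st,ce=cv2.connectedComponentsWithStats(m)
    i=1+np.argmax(st[1:,4]);return (st[i][0]+st[i][2]/2-.5+x0,st[i][1]+st[i][3]/2-.5+y0),st[i]
print(g[200:214:2,108:136]);
a=cv2.resize(g[170:290,10:150],None,fx=2.8,fy=2.8,interpolation=0);b=cv2.resize(g[170:290,400:540],None,fx=2.8,fy=2.8,interpolation=0)
cv2.imwrite('pics/c8.png',np.hstack([a,b]))
E
```

```text
bar z 0.1879161945999363
[[58 56 57 59 57 56 50 45 42 41 41 42 41 42 41 41 42 42 42 42 43 53 58 59
  60 60 60 60]
 [57 58 58 58 58 58 53 46 43 42 43 43 42 40 42 42 41 41 42 39 42 49 59 60
  60 61 61 61]
 [58 57 58 58 58 57 55 49 43 42 42 43 42 42 39 43 42 44 40 42 41 45 57 61
  60 61 62 60]
 [58 57 58 59 57 58 57 50 46 43 43 41 44 43 43 43 43 43 44 43 42 43 55 59
  59 60 60 62]
 [59 58 58 58 59 58 58 54 46 43 43 44 42 43 42 43 43 43 43 43 43 41 51 59
  61 60 61 61]
 [59 57 58 58 59 58 59 54 49 45 44 44 43 44 43 44 43 43 44 43 41 42 47 61
  62 60 61 62]
 [62 59 58 58 59 59 60 58 54 50 50 50 49 50 50 50 49 49 50 50 49 49 50 59
  62 61 62 61]]
```

View pics/c8.png

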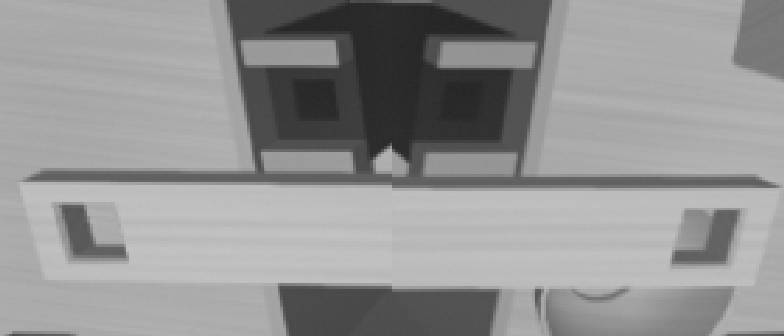

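```bash
python3 - <<'E'
from h import *
w=cap('wrist');s=bot.get_state();tp=s['tool_pos'];zb=tp[2]-.171-.0305
R=onz(w,122.7,205.9,.08);L=onz(w,424.8,206,.08)
r=onz(w,42.7,253.2,zb+.008);l=onz(w,512.8,254.5,zb+.008)
f=lambda a,b:(((a+b)/2).round(4),np.linalg.norm(a-b).round(4),np.degrees(np.arctan2(-(b-a)[0],(b-a)[1])).round(2))
print('seat',R.round(4),L.round(4),f(R,L));print('bar',r.round(4),l.round(4),f(r,l));print('tcp',tp,Rn.from_quat(s['ee_rot']).as_matrix()[:,1:].round(4))
E
```

```text
seat [0.5224 0.0375 0.08  ] [0.4866 0.3516 0.08  ] (array([0.5045, 0.1945, 0.08  ]), np.float64(0.3161), np.float64(6.49))
bar [0.5206 0.0417 0.1961] [0.4858 0.3553 0.1961] (array([0.5032, 0.1985, 0.1961]), np.float64(0.3155), np.float64(6.33))
tcp [0.50198908 0.19590927 0.3896381 ] [[-0.1128 -0.0022]
 [ 0.9936  0.0014]
 [ 0.0017 -1.    ]]
```

```bash
python3 - <<'E'
from h import *
go(.5029,.1921,.1305,6.6,.171)
E
```

```text
t 25.48 turn [ 0.1  -0.12 -0.12] shift [-0.07 -0.4   8.81] F [ 0.4 -0.  -2.2] g 0.263
```

Request:
{"op": "play_rows", "data": {"deltas": [[[0.1,-0.1,-0.1],[-0.1,-0.4,2],0.1],[[0.1,-0.1,-0.1],[-0.1,-0.4,4],0.1],[[0.1,-0.1,-0.1],[-0.1,-0.4,6],0.1],[[0.1,-0.1,-0.1],[-0.1,-0.4,8],0.1],[[0.1,-0.1,-0.1],[-0.1,-0.4,8.8],0.1],[[0.1,-0.1,-0.1],[-0.1,-0.4,8.8],0.1],[[0.1,-0.1,-0.1],[-0.1,-0.4,8.8],0.1]]}}

```text
clock: 26.07
tool_pos: [0.5035, 0.1915, 0.302]
ee_rot: [-0.057, 0.998, -0.0, -0.0]
ft_force: [1.0, -0.4, -2.4]
grip_width: 0.257
```

```bash
python3 - <<'E'
from h import *
go(.5029,.1921,.1105,6.6,.171)
w=cap('wrist','w9');t=cap('top')
g=w['frame'][:,:,::-1]
cv2.imwrite('pics/w9c.png',np.hstack([cv2.resize(g[150:300,30:170],None,fx=2.8,fy=2.8),cv2.resize(g[150:300,380:520],None,fx=2.8,fy=2.8)]))
E
```

```text
t 26.07 turn [-0.01 -0.01 -0.09] shift [0.05 0.07 2.05] F [ 1.  -0.4 -2.4] g 0.257
```

View pics/w9c.png

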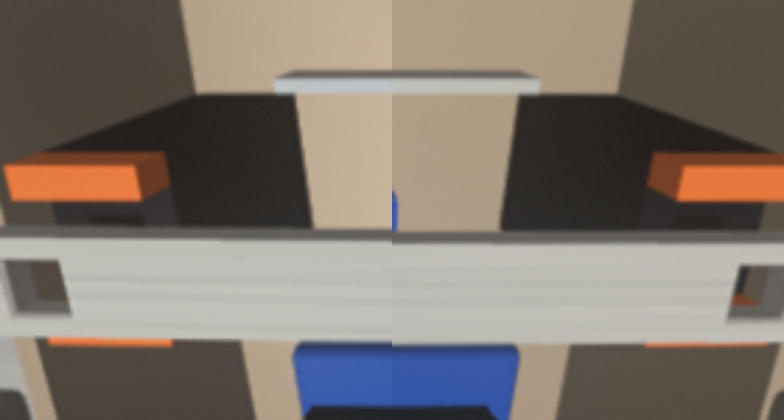

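```bash
python3 - <<'E'
from h import *
w=cap('wrist');zb=bot.get_state()['tool_pos'][2]-.2015;a=np.radians(6.5);e=np.array([np.cos(a),np.sin(a),0])
px=lambda x,y,o:(x/2.8+o,y/2.8+150)
for o,xs in((30,100),(380-140,720)):
  ch=onz(w,*px(xs,199,o),.092);bt=onz(w,*px(xs,241,o),zb+.008);bb=onz(w,*px(xs,338 if o==30 else 344,o),zb+.008)
  print('front gap mm',((bt-ch)@e*1e3).round(1),'barwidth',((bb-bt)@e*1e3).round(1),ch,bt)
E
```

```text
front gap mm 4.0 barwidth 25.5 [0.50675056 0.04211836 0.092     ] [0.50939223 0.05422875 0.10985624]
front gap mm 4.0 barwidth 27.2 [0.47176468 0.34667275 0.092     ] [0.47714644 0.33501447 0.10985624]
```

Request:
{"op": "play_rows", "data": {"deltas": [[[0,0,0],[0.08,0.05,0.5],0.1],[[0,0,0],[0.08,0.05,1.0],0.1],[[0,0,0],[0.08,0.05,1.4],0.1],[[0,0,0],[0.08,0.05,1.7],0.1],[[0,0,0],[0.08,0.05,1.9],0.1],[[0,0,0],[0.08,0.05,2.0],0.1],[[0,0,0],[0.08,0.05,2.05],0.1],[[0,0,0],[0.08,0.05,2.05],0.1]]}}

```text
clock: 26.88
tool_pos: [0.5032, 0.1925, 0.2827]
ee_rot: [-0.057, 0.998, 0.0, 0.001]
ft_force: [1.1, -0.1, -2.8]
grip_width: 0.261
```

```bash
python3 - <<'E'
from h import *
go(.5029,.1921,.1105,6.6,.171);print(bot.get_state()['wrist_torque'])
E
```

```text
t 26.88 turn [ 0.    0.15 -0.04] shift [ 0.03 -0.03  0.12] F [ 1.1 -0.1 -2.8] g 0.261
[-0.00542915  0.03449104 -0.01343048]
```

Request:
{"op": "play_rows", "data": {"deltas": [[[0,0,0],[0,0,0.1],0.1],[[0,0,0],[0,0,0.2],0.1],[[0,0,0],[0,0,0.3],0.1],[[0,0,0],[0,0,0.3],0.1]]}}

```text
clock: 27.22
tool_pos: [0.5035, 0.1926, 0.2814]
ee_rot: [-0.057, 0.998, -0.0, 0.001]
ft_force: [-4.6, -1.3, 9.3]
grip_width: 0.262
```

```bash
python3 - <<'E'
from h import *
go(.5029,.1921,.1105,6.6,.171);print(bot.get_state()['wrist_torque'])
E
```

```text
t 27.22 turn [-0.02  0.17 -0.02] shift [ 0.06 -0.04 -0.01] F [-4.6 -1.3  9.3] g 0.262
[-0.26833858  0.91933093 -0.00289163]
```

The bar is seated: contact came at the expected height. Releasing it and backing off.

Request:
{"op": "play_rows", "data": {"deltas": [[[0,0,0],[0,0,0],0.3],[[0,0,0],[0,0,0],0.45],[[0,0,0],[0,0,0],0.5],[[0,0,0],[0,0,-1],0.5],[[0,0,0],[0,0,-4],0.5],[[0,0,0],[0,0,-8],0.5],[[0,0,0],[2,0,-10],0.5],[[0,0,0],[5,0,-10],0.5],[[0,0,0],[5,0,-10],0.5],[[0,0,0],[5,0,-10],0.5]]}}

```text
clock: 28.05
tool_pos: [0.4527, 0.1869, 0.3818]
ee_rot: [-0.058, 0.998, 0.0, 0.002]
ft_force: [0.0, 0.7, 0.3]
grip_width: 0.5
```

```bash
python3 - <<'E'
from h import *
w=cap('wrist','w10');s=bot.get_state();print(s['tool_pos'])
g=w['frame'][:,:,::-1]
print([proj(w,(.5224,.0375,.088)),proj(w,(.4866,.3516,.088))])
cv2.imwrite('pics/w10c.png',np.hstack([cv2.resize(g[190:290,60:200],None,fx=2.8,fy=2.8),cv2.resize(g[190:290,360:500],None,fx=2.8,fy=2.8)]))
E
```

```text
[0.45348446 0.18684338 0.38169344]
[array([126.56765496, 253.89550373]), array([429.12654937, 254.43677711])]
```

View pics/w10c.png

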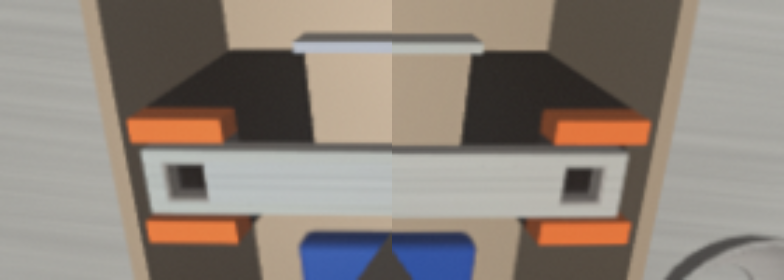

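The bar lies between the cheeks at both ends with its holes concentric over the seat holes: (127,255) and (428,256) in the full image. Next, the pins.

```bash
python3 - <<'E'
from h import *
w=cap('wrist')
print(onz(w,126.6,254.6,.088),onz(w,428.2,255.7,.088))
go(.58,-.265,.23,6.5,.171)
t=cap('top')
for ce,st in blobs(t,(105,120,50),(125,255,255),40)[1]: print(ce.round(1),st,onz(t,*ce,.07).round(3))
E
```

```text
[0.52389656 0.03752111 0.088     ] [0.48890283 0.3508753  0.088     ]
t 28.15 turn [-0.02  0.21  0.07] shift [ -7.36 -46.33  -1.91] F [0.3 0.  0.8] g 0.498
[108.2 127.8] [ 56  92  80  53 988] [0.762 0.562 0.07 ]
[210. 174.] [169 164  82  21 864] [0.586 0.192 0.07 ]
[ 87.3 231.4] [ 70 223  35  18 434] [0.391 0.633 0.07 ]
```

Request:
{"op": "play_rows", "data": {"deltas": [[[0,0,0],[0,-4,-2],0.5],[[0,0,0],[0,-8,-2],0.5],[[0,0,0],[0,-12,-2],0.5],[[0,0,0],[0,-16,-2],0.5],[[0,0,0],[-1,-20,-2],0.5],[[0,0,0],[-2,-24,-2],0.5],[[0,0,0],[-3,-28,-2],0.5],[[0,0,0],[-4,-32,-2],0.5],[[0,0,0],[-5,-36,-2],0.5],[[0,0,0],[-6,-40,-2],0.5]]}}

```text
clock: 29.03
tool_pos: [0.5604, -0.2065, 0.4009]
ee_rot: [-0.057, 0.998, 0.0, 0.001]
ft_force: [1.2, 0.8, 0.0]
grip_width: 0.502
```

Request:
{"op": "play_rows", "data": {"deltas": [[[0,0,0],[-1,-4,0],0.5],[[0,0,0],[-2,-8,0],0.5],[[0,0,0],[-2.5,-9,0],0.5],[[0,0,0],[-2.5,-9,0],0.5],[[0,0,0],[-2.5,-9,0],0.5]]}}

```text
clock: 29.45
tool_pos: [0.5958, -0.2938, 0.3997]
ee_rot: [-0.056, 0.998, 0.001, 0.001]
ft_force: [0.4, 0.2, -0.2]
grip_width: 0.501
```

```bash
python3 - <<'E'
from h import *
w=cap('wrist','w11');s=bot.get_state();print(s['tool_pos'])
for ce,st in blobs(w,(0,120,50),(10,255,255),40)[1]: print(ce.round(1),st,onz(w,*ce,.070).round(4))
E
```

```text
[ 0.59565084 -0.29274605  0.40015621]
[261.  239.8] [251 227  20  26 400] [ 0.648  -0.3051  0.07  ]
[291.5 372.8] [ 221  354  130   36 3281] [ 0.8393 -0.245   0.07  ]
```

```bash
python3 - <<'E'
from h import *
w=cap('wrist')
lo=[9,9];
for ce,st in blobs(w,(0,90,35),(10,255,255),15)[1]:
    if st[4]>2500: continue
    u=st[0]+st[2]/2-.5;v0=st[1]-.5;v1=st[1]+st[3]-.5
    a=onz(w,u,v0,.05);b=onz(w,u,v1,.078);print(st,'x from near bottom',a[0]+.012,'x from far top',b[0]-.012,'y',onz(w,u,ce[1],.066)[1])
g=w['frame'];print(w['frame'][235:245:5,300:340:4])
E
```

```text
[250 227  20  26 427] x from near bottom 0.6516101065792951 x from far top 0.6483263531072132 y -0.3057648447529557
[316 237  12   4  30] x from near bottom 0.6560329459000949 x from far top 0.6257103553354957 y -0.23406822614966907
[312 242   2  10  17] x from near bottom 0.6638349102646655 x from far top 0.6402759353754018 y -0.24302358692607218
[[[202 195 181]
  [200 194 180]
  [200 193 179]
  [199 193 179]
  [201 195 181]
  [198 191 177]
  [200 193 179]
  [199 191 178]
  [198 190 176]
  [198 190 176]]

 [[202 195 181]
  [203 195 181]
  [203 194 180]
  [175 161 149]
  [ 44  43  41]
  [ 64  46  44]
  [ 80  48  45]
  [123  96  89]
  [200 191 177]
  [197 189 175]]]
```

```bash
python3 - <<'E'
from h import *
go(.6495,-.3068,.115,6.5,.171)
E
```

```text
t 29.55 turn [0.07 0.13 0.08] shift [-5.16 -2.09 11.47] F [-0.4 -0.2 -0.4] g 0.499
```

Request:
{"op": "play_rows", "data": {"deltas": [[[0,0,0],[-2.6,-1,3],0.5],[[0,0,0],[-5.2,-2.1,6],0.5],[[0,0,0],[-5.2,-2.1,9],0.5],[[0,0,0],[-5.2,-2.1,11.5],0.5],[[0,0,0],[-5.2,-2.1,11.5],0.5],[[0,0,0],[-5.2,-2.1,11.5],0.5]]}}

```text
clock: 30.05
tool_pos: [0.6495, -0.3052, 0.2845]
ee_rot: [-0.058, 0.998, 0.002, -0.0]
ft_force: [0.1, 0.4, 0.9]
grip_width: 0.498
```

```bash
python3 - <<'E'
from h import *
go(.6495,-.3068,.0775,6.5,.171)
E
```

```text
t 30.05 turn [ 0.21 -0.02  0.16] shift [ 0.02 -0.17  3.6 ] F [0.1 0.4 0.9] g 0.498
```

Request:
{"op": "play_rows", "data": {"deltas": [[[0.2,0,0.2],[0,-0.15,1.5],0.5],[[0.2,0,0.2],[0,-0.15,3],0.5],[[0.2,0,0.2],[0,-0.15,3.6],0.5],[[0.2,0,0.2],[0,-0.15,3.6],0.5],[[0.2,0,0.2],[0,-0.15,3.6],0.3],[[0.2,0,0.2],[0,-0.15,3.6],0.2],[[0.2,0,0.2],[0,-0.15,3.6],0.1],[[0.2,0,0.2],[0,-0.15,3.6],0.1],[[0.2,0,0.2],[0,-0.15,3.6],0.1]], "newtons": 15}}

```text
clock: 30.8
tool_pos: [0.6499, -0.3068, 0.2495]
ee_rot: [-0.056, 0.998, -0.0, 0.0]
ft_force: [0.0, -0.3, 2.1]
grip_width: 0.254
```

```bash
python3 - <<'E'
from h import *
print(bot.get_state()['tool_pos'])
go(.522,.0358,.21,6.5,.171)
E
```

```text
[ 0.64994241 -0.30681306  0.249493  ]
t 30.8 turn [-0.05  0.04 -0.04] shift [  8.85  35.47 -13.19] F [ 0.  -0.3  2.1] g 0.254
```

Request:
{"op": "play_rows", "data": {"deltas": [[[0,0,0],[0,0,-4],0.1],[[0,0,0],[0,0,-8],0.1],[[0,0,0],[0,0,-12],0.1],[[0,0,0],[3,3,-13.2],0.1],[[0,0,0],[6,6,-13.2],0.1],[[0,0,0],[8.8,9,-13.2],0.1],[[0,0,0],[8.8,13,-13.2],0.1],[[0,0,0],[8.8,17,-13.2],0.1],[[0,0,0],[8.8,21,-13.2],0.1],[[0,0,0],[8.8,25,-13.2],0.1]], "newtons": 25}}

```text
clock: 31.63
tool_pos: [0.5334, -0.0666, 0.3815]
ee_rot: [-0.056, 0.998, -0.001, 0.001]
ft_force: [1.0, -1.7, -0.4]
grip_width: 0.254
```

Request:
{"op": "play_rows", "data": {"deltas": [[[0,0,0],[0,4,0],0.1],[[0,0,0],[0,8,0],0.1],[[0,0,0],[0,10,0],0.1],[[0,0,0],[0,10,0],0.1],[[0,0,0],[0,10,0],0.1]]}}

```text
clock: 32.05
tool_pos: [0.5221, 0.0335, 0.3816]
ee_rot: [-0.057, 0.998, -0.001, 0.001]
ft_force: [-0.6, -0.7, -0.5]
grip_width: 0.254
```

```bash
python3 - <<'E'
from h import *
go(.522,.0358,.21,6.5,.171)
E
```

```text
t 32.05 turn [-0.1   0.11  0.04] shift [-0.01  0.23  0.06] F [-0.6 -0.7 -0.5] g 0.254
```

Request:
{"op": "play_rows", "data": {"deltas": [[[-0.1,0.1,0],[0,0.23,2],0.1],[[-0.1,0.1,0],[0,0.23,4],0.1],[[-0.1,0.1,0],[0,0.23,4.5],0.1],[[-0.1,0.1,0],[0,0.23,5],0.1],[[-0.1,0.1,0],[0,0.23,5.3],0.1],[[-0.1,0.1,0],[0,0.23,5.5],0.1],[[-0.1,0.1,0],[0,0.23,5.6],0.1]]}}

```text
clock: 32.63
tool_pos: [0.5224, 0.0353, 0.3263]
ee_rot: [-0.057, 0.998, -0.0, 0.001]
ft_force: [-0.6, -0.5, -0.9]
grip_width: 0.256
```

```bash
python3 - <<'E'
from h import *
go(.522,.0358,.1165,6.5,.171)
E
```

```text
t 32.63 turn [-0.02  0.08  0.01] shift [0.03 0.06 3.88] F [-0.6 -0.5 -0.9] g 0.256
```

The foot is in the hole with no contact force, so I'll push it home.

Request:
{"op": "play_rows", "data": {"deltas": [[[0,0,0],[0,0,0.8],0.1],[[0,0,0],[0,0,1.6],0.1],[[0,0,0],[0,0,2.4],0.1],[[0,0,0],[0,0,3.0],0.1],[[0,0,0],[0,0,3.4],0.1],[[0,0,0],[0,0,3.7],0.1],[[0,0,0],[0,0,3.8],0.1],[[0,0,0],[0,0,3.8],0.1]]}}

```text
clock: 33.3
tool_pos: [0.5224, 0.0353, 0.2881]
ee_rot: [-0.057, 0.998, -0.0, 0.001]
ft_force: [0.3, -0.2, 0.0]
grip_width: 0.254
```

```bash
python3 - <<'E'
from h import *
go(.522,.0358,.1165,6.5,.171)
E
```

```text
t 33.3 turn [-0.02  0.06  0.02] shift [0.03 0.06 0.06] F [ 0.3 -0.2  0. ] g 0.254
```

Request:
{"op": "play_rows", "data": {"deltas": [[[0,0,0],[0,0,0.1],0.1],[[0,0,0],[0,0,0.2],0.1],[[0,0,0],[0,0,0.2],0.1]]}}

```text
clock: 33.55
tool_pos: [0.5229, 0.0353, 0.2875]
ee_rot: [-0.057, 0.998, -0.0, 0.001]
ft_force: [-1.5, 1.2, 5.7]
grip_width: 0.253
```

Request:
{"op": "play_rows", "data": {"deltas": [[[0,0,0],[0,0,-0.05],0.3],[[0,0,0],[0,0,-0.05],0.45],[[0,0,0],[0,0,-0.05],0.5],[[0,0,0],[0,0,-1],0.5],[[0,0,0],[0,0,-4],0.5],[[0,0,0],[0,0,-8],0.5],[[0,0,0],[3,3,-10],0.5],[[0,0,0],[6,6,-10],0.5],[[0,0,0],[6,6,-10],0.5]]}}

```text
clock: 34.3
tool_pos: [0.4533, 0.0906, 0.389]
ee_rot: [-0.058, 0.998, 0.0, 0.002]
ft_force: [-0.4, 0.5, -0.5]
grip_width: 0.502
```

```bash
python3 - <<'E'
from h import *
w=cap('wrist','w12')
for ce,st in blobs(w,(0,120,40),(8,255,255),20)[1]:
    u=st[0]+st[2]/2-.5;v0=st[1]-.5;v1=st[1]+st[3]-.5
    a=onz(w,u,v0,.088);b=onz(w,u,v1,.116);print(st,'x near',a[0]+.012,'x far',b[0]-.012,'y',onz(w,u,ce[1],.104)[1])
print(proj(w,cw(-.02,.158,.088)),proj(w,(.4889,.3509,.088)))
go(.575,-.225,.24,6.5,.171)
E
```

```text
[508.1315931  259.00828476] [507.84368866 261.58784603]
t 34.35 turn [-0.01  0.19  0.18] shift [ -8.36 -32.69  -2.23] F [0.1 0.8 0.4] g 0.501
```

Request:
{"op": "play_rows", "data": {"deltas": [[[0,0,0],[0,-4,-2],0.5],[[0,0,0],[0,-8,-2],0.5],[[0,0,0],[0,-12,-2],0.5],[[0,0,0],[-1,-16,-2],0.5],[[0,0,0],[-2,-20,-2],0.5],[[0,0,0],[-4,-24,-2],0.5],[[0,0,0],[-6,-28,-2],0.5],[[0,0,0],[-8.3,-32,-2],0.5],[[0,0,0],[-8.3,-32.5,-2],0.5],[[0,0,0],[-8.3,-32.5,-2],0.5]]}}

```text
clock: 35.18
tool_pos: [0.5752, -0.2274, 0.4073]
ee_rot: [-0.056, 0.998, -0.0, 0.001]
ft_force: [0.8, 0.1, 0.6]
grip_width: 0.501
```

```bash
python3 - <<'E'
from h import *
w=cap('wrist','w13')
for ce,st in blobs(w,(0,90,35),(10,255,255),25)[1]:
    if st[4]>2500: continue
    u=st[0]+st[2]/2-.5;v0=st[1]-.5;v1=st[1]+st[3]-.5
    a=onz(w,u,v0,.05);b=onz(w,u,v1,.078);print(st,'x near',a[0]+.012,'x far',b[0]-.012,'y',onz(w,u,ce[1],.066)[1])
go(.6555,-.2338,.115,6.5,.171)
E
```

```text
[   0  143   31   49 1100] x near 0.5629079898284839 x far 0.5893717057027771 y -0.5276163741987556
[523 154  31  12 331] x near 0.5063476484554491 x far 0.4947340410432559 y 0.061600434045063934
[ 514  170   46   32 1097] x near 0.524889501159198 x far 0.5343945641984518 y 0.07117420140722291
[257 244  19  26 407] x near 0.6559333723529036 x far 0.6528394837854664 y -0.23125973550765644
t 35.23 turn [0.03 0.12 0.04] shift [-7.92 -1.78 12.17] F [-0.1 -0.1  0.6] g 0.5
```

Request:
{"op": "play_rows", "data": {"deltas": [[[0,0,0],[-3,-0.8,3],0.5],[[0,0,0],[-6,-1.7,6],0.5],[[0,0,0],[-7.8,-1.7,9],0.5],[[0,0,0],[-7.8,-1.7,12],0.5],[[0,0,0],[-7.8,-1.7,12.2],0.5],[[0,0,0],[-7.8,-1.7,12.2],0.5]]}}

```text
clock: 35.73
tool_pos: [0.6532, -0.2318, 0.2834]
ee_rot: [-0.058, 0.998, 0.002, -0.001]
ft_force: [-0.7, -0.5, 0.4]
grip_width: 0.502
```

```bash
python3 - <<'E'
from h import *
go(.6544,-.2328,.078,6.5,.171)
E
```

```text
t 35.73 turn [ 0.23 -0.16  0.1 ] shift [-0.12 -0.13  3.44] F [-0.7 -0.5  0.4] g 0.502
```

Request:
{"op": "play_rows", "data": {"deltas": [[[0.2,-0.2,0.1],[-0.12,-0.13,1.5],0.5],[[0.2,-0.2,0.1],[-0.12,-0.13,3],0.5],[[0.2,-0.2,0.1],[-0.12,-0.13,3.4],0.5],[[0.2,-0.2,0.1],[-0.12,-0.13,3.4],0.5],[[0.2,-0.2,0.1],[-0.12,-0.13,3.4],0.3],[[0.2,-0.2,0.1],[-0.12,-0.13,3.4],0.2],[[0.2,-0.2,0.1],[-0.12,-0.13,3.4],0.1],[[0.2,-0.2,0.1],[-0.12,-0.13,3.4],0.1],[[0.2,-0.2,0.1],[-0.12,-0.13,3.4],0.1]], "newtons": 20}}

```text
clock: 36.48
tool_pos: [0.6548, -0.233, 0.2506]
ee_rot: [-0.057, 0.998, -0.0, 0.001]
ft_force: [-0.3, 0.2, 2.9]
grip_width: 0.259
```

```bash
python3 - <<'E'
from h import *
print(bot.get_state()['tool_pos'])
go(.4865,.3495,.24,6.5,.171)
E
```

```text
[ 0.65476897 -0.23297747  0.25061004]
t 36.48 turn [-0.02  0.12  0.01] shift [ 10.08  59.77 -16.08] F [-0.3  0.2  2.9] g 0.259
```

Request:
{"op": "play_rows", "data": {"deltas": [[[0,0,0],[0,0,-4],0.1],[[0,0,0],[0,0,-8],0.1],[[0,0,0],[0,0,-12],0.1],[[0,0,0],[3,2,-15],0.1],[[0,0,0],[6,5,-16],0.1],[[0,0,0],[9,8,-16],0.1],[[0,0,0],[10,12,-16],0.1],[[0,0,0],[10,16,-16],0.1],[[0,0,0],[10,20,-16],0.1],[[0,0,0],[10,24,-16],0.1]], "newtons": 25}}

```text
clock: 37.32
tool_pos: [0.5269, -0.0048, 0.4106]
ee_rot: [-0.056, 0.998, -0.0, 0.001]
ft_force: [0.5, 0.6, -0.3]
grip_width: 0.252
```

Request:
{"op": "play_rows", "data": {"deltas": [[[0,0,0],[0,4,0],0.1],[[0,0,0],[0,8,0],0.1],[[0,0,0],[0,12,0],0.1],[[0,0,0],[0,16,0],0.1],[[0,0,0],[0,20,0],0.1],[[0,0,0],[0,24,0],0.1],[[0,0,0],[0,28,0],0.1],[[0,0,0],[0,32,0],0.1],[[0,0,0],[0,35,0],0.1],[[0,0,0],[0,36,0],0.1]]}}

```text
clock: 38.15
tool_pos: [0.4852, 0.3565, 0.4103]
ee_rot: [-0.058, 0.998, 0.001, 0.001]
ft_force: [-0.2, -0.1, -0.9]
grip_width: 0.248
```

```bash
python3 - <<'E'
from h import *
go(.4865,.3495,.175,6.5,.171)
E
```

```text
t 38.15 turn [0.05 0.15 0.17] shift [-0.03 -0.72  6.42] F [-0.2 -0.1 -0.9] g 0.248
```

Request:
{"op": "play_rows", "data": {"deltas": [[[0,0.1,0.2],[0,-0.7,3],0.1],[[0,0.1,0.2],[0,-0.7,5.5],0.1],[[0,0.1,0.2],[0,-0.7,6.3],0.1],[[0,0.1,0.2],[0,-0.7,6.3],0.1],[[0,0.1,0.2],[0,-0.7,6.3],0.1]]}}

```text
clock: 38.57
tool_pos: [0.4865, 0.3491, 0.3478]
ee_rot: [-0.056, 0.998, 0.0, 0.0]
ft_force: [0.2, 0.2, -0.6]
grip_width: 0.253
```

```bash
python3 - <<'E'
from h import *
go(.4865,.3495,.155,6.5,.171)
E
```

```text
t 38.57 turn [ 0.04  0.05 -0.08] shift [-0.    0.03  2.18] F [ 0.2  0.2 -0.6] g 0.253
```

Request:
{"op": "play_rows", "data": {"deltas": [[[0,0,0],[0,0,0.8],0.1],[[0,0,0],[0,0,1.4],0.1],[[0,0,0],[0,0,1.8],0.1],[[0,0,0],[0,0,2.1],0.1],[[0,0,0],[0,0,2.2],0.1]]}}

```text
clock: 38.98
tool_pos: [0.4864, 0.349, 0.3252]
ee_rot: [-0.056, 0.998, 0.0, -0.0]
ft_force: [0.1, -0.4, -1.1]
grip_width: 0.257
```

```bash
python3 - <<'E'
from h import *
go(.4865,.3495,.1175,6.5,.171)
E
```

```text
t 38.98 turn [ 0.03 -0.   -0.08] shift [-0.01  0.04  3.67] F [ 0.1 -0.4 -1.1] g 0.257
```

In the hole again (foot about 8 mm below the bar's top, no force). Pushing home.

Request:
{"op": "play_rows", "data": {"deltas": [[[0,0,0],[0,0,0.8],0.1],[[0,0,0],[0,0,1.6],0.1],[[0,0,0],[0,0,2.4],0.1],[[0,0,0],[0,0,3.0],0.1],[[0,0,0],[0,0,3.4],0.1],[[0,0,0],[0,0,3.6],0.1],[[0,0,0],[0,0,3.75],0.1],[[0,0,0],[0,0,3.85],0.1],[[0,0,0],[0,0,3.85],0.1]]}}

```text
clock: 39.73
tool_pos: [0.4866, 0.3491, 0.2886]
ee_rot: [-0.056, 0.998, 0.0, 0.0]
ft_force: [-3.1, -2.0, 8.2]
grip_width: 0.253
```

```bash
python3 - <<'E'
from h import *
go(.4865,.3495,.1175,6.5,.171)
E
```

```text
t 39.73 turn [ 0.01  0.03 -0.07] shift [0.01 0.04 0.01] F [-3.1 -2.   8.2] g 0.253
```

Request:
{"op": "play_rows", "data": {"deltas": [[[0,0,0],[0,0,-0.03],0.3],[[0,0,0],[0,0,-0.03],0.45],[[0,0,0],[0,0,-0.03],0.5],[[0,0,0],[0,0,-1],0.5],[[0,0,0],[0,0,-4],0.5],[[0,0,0],[0,0,-8],0.5],[[0,0,0],[3,-3,-12],0.5],[[0,0,0],[6,-7,-14],0.5],[[0,0,0],[8,-11,-14],0.5],[[0,0,0],[10,-15,-14],0.5]]}}

```text
clock: 40.57
tool_pos: [0.4147, 0.2173, 0.4291]
ee_rot: [-0.057, 0.998, 0.001, 0.003]
ft_force: [1.5, -0.6, 0.2]
grip_width: 0.497
```

Request:
{"op": "play_rows", "data": {"deltas": [[[0,0,0],[3,-1,0],0.5],[[0,0,0],[5,-1,0],0.5],[[0,0,0],[5,-1,0],0.5],[[0,0,0],[5,-1,0],0.5]]}}

```text
clock: 40.9
tool_pos: [0.3659, 0.2016, 0.4296]
ee_rot: [-0.057, 0.998, 0.001, 0.004]
ft_force: [0.4, 0.4, -0.2]
grip_width: 0.503
```

```bash
python3 - <<'E'
from h import *
s=bot.get_state();print(s['tool_pos'],s['ft_force'])
w=cap('wrist','w14');sc=cap('scene','s14');t=cap('top')
for n,c in(('w',w),('t',t)):
  for ce,st in blobs(c,(0,120,50),(8,255,255),12)[1]: print(n,ce.round(1),st,onz(c,*ce,.107).round(4))
  for ce,st in blobs(c,(105,120,50),(125,255,255),40)[1]: print(n,'blue',ce.round(1),st,onz(c,*ce,.068).round(4))
for nm,lo,hi,z in(('green',(50,100,40),(80,255,255),.085),):
    for ce,st in blobs(t,lo,hi,50)[1]: print(nm,ce.round(1),onz(t,*ce,z).round(4))
a=sc['frame'][70:290,150:470,::-1]
v=np.vstack([cv2.resize(w['frame'][130:330,:,::-1],(640,229)),cv2.resize(a,(538,370)) if 0 else cv2.copyMakeBorder(cv2.resize(a,(538,370)),0,0,0,102,cv2.BORDER_CONSTANT)])
cv2.imwrite('pics/v14.png',v)
E
```

```text
[0.36585306 0.20156101 0.42960888] [ 0.35345663  0.44686365 -0.16092467]
w [133.5 292.5] [126 290  16   5  55] [0.5038 0.0437 0.107 ]
w [381.1 292.5] [374 290  15   6  57] [0.4693 0.3407 0.107 ]
w blue [555.7 250.5] [549 230  11  34 217] [0.4065 0.5821 0.068 ]
w blue [301.7 277.9] [287 268  30  18 420] [0.4827 0.2491 0.068 ]
w blue [280.1 316.5] [ 229  307   98   18 1410] [0.5469 0.2277 0.068 ]
t [254.1 189.5] [251 186   7   8  37] [0.5239 0.0359 0.107 ]
t [162.5 201.9] [159 199   8   8  46] [0.4869 0.351  0.107 ]
t blue [108.2 127.9] [ 56  92  80  53 990] [0.7621 0.5627 0.068 ]
t blue [209.2 174.4] [169 164  82  22 908] [0.5848 0.1958 0.068 ]
t blue [ 87.3 231.4] [ 70 223  35  18 431] [0.3911 0.6334 0.068 ]
green [ 87.1 110.1] [0.8259 0.6366 0.085 ]
green [392.9 166.9] [ 0.5977 -0.4455  0.085 ]
green [344.2 250.2] [ 0.3124 -0.2683  0.085 ]
```

View pics/v14.png

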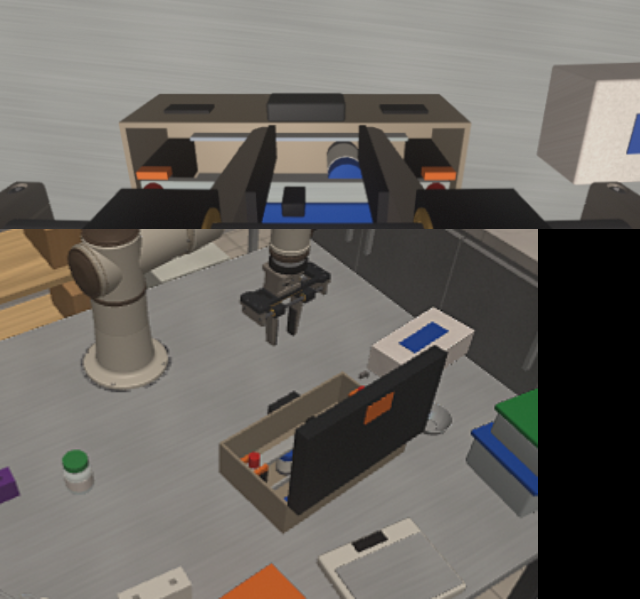

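The pot column is checked next: the left pot is at (343,165), both red heads sit on the bar ends, and the lid is open. I'll confirm the right pot hasn't moved since placing (scene blob was at (319.6,201.8)).

```bash
python3 - <<'E'
from h import *
a=cv2.imread('pics/s14.png')[:,:,::-1]; b=cv2.imread('pics/s6.png')[:,:,::-1]
for f in(b,a):
  for ce,st in blobs({'frame':f},(105,110,40),(125,255,255),8)[1]:
    if 280<ce[0]<400 and 160<ce[1]<260: print(ce.round(1),st)
  print('-')
print([proj(cap('scene'),cw(-.02,y,.07)).round(1) for y in(-.06,.06)])
E
```

```text
[319.6 201.8] [315 197  10  11  90]
-
[320.8 205.1] [317 202   7   6  29]
-
[array([320.8, 199.6]), array([345. , 184.8])]
```

```bash
python3 -c "
from station import bot
print(bot.finish_job(), bot.get_state()['clock'])"
```

```text
the job is handed in; nothing more can be done
the job is handed in; nothing more can be done
```

The case is packed and the job is handed in, at about 41 s of the 210 s allowed. No verdict came back.

- **Lid:** I pressed the pad down to the firm stop (13.5 N) and kept a finger on the lid all the way up. At the end the contact force was zero and it stood upright.
- **Pots:** only two were on the bench. Both stand upright in the channel, at about y = ±60 mm from its middle.
- **Bar:** it lies between the cheeks at both ends, and contact came at the expected seat height. In the camera view its holes were centred over the seat holes.
- **Pins:** both were pushed until the heads met the bar, with 6 to 8 N of resistance and the feet at about 44 mm. The last top view puts the heads within about 2 mm of the hole centres.
- **Bystanders:** in the last top view the jar and bottle had not moved. I did not measure the bowl; it looked in place in the last picture.

**Less certain:**
- At the end the right pot was partly hidden by the bar. The visible part of its cap matches where I placed it.
- The lid angle and the case's exact position came only from images. Early estimates of the case's yaw disagreed (0.09 against 0.11 rad). I used the value measured from the seats (about 6.5°, 0.113 rad) for the bar and pins.

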